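# Hold the long cell in the photometer's light path

### The job

First raise the little shutter lever on the front of the photometer's lamp head all the way up to its stop. Then take the longest of the three glass cells from the black stand, gripping it only by its two long frosted sides and never touching the clear end windows, and hold it upright in mid-air in the middle of the light path between the two heads, lengthwise along the beam so that the light passes centrally through both windows. Do not disturb the other cells, the beaker, the vial or the dish, leave the lever up, and finish while still holding the cell steady there, with nothing but the gripper carrying it.

Things in the scene. Friction and masses are not known exactly. Their poses are not given: they have to be found in the camera images.
- photometer: fixed; sizes in mm: base plate 110 (x) by 340 (y) by 18 high; two white heads, each 100 (x) by 90 (y), top 123 above the table: lamp head (ribbed top) at y = +125, detector head (black panel on top) at y = -125; open gap 160 between inner faces (lever's blade takes 5). Beam level along y, 80 above the table. Origin: centre of underside; -x is its front, to the robot within 0.3 rad
- shutter_lever (a joint): lever on the lamp head's front, rad: 0 = fully down (25 degrees below level, shut), 1.05 = fully up at its stop (35 degrees above level, open). Starts at 0 to 0.2, turns about a level axis parallel to the photometer's y at photometer x = -60 mm, y = +125, height 80, and stays where left (about 1 N at the knob moves it)
- lever_knob (a point): centre of the lever's black knob, a cylinder 16 mm in diameter and 16 long, axis along the photometer's y, on the end of a 7 mm thick rod, 75 mm from the pivot; when down about 48 mm above the table and 128 in front of (-x of) the photometer's middle line, when fully up 123 above. Site x and z turn with the lever
- beam_mid (a point): (sizes in mm) point on the light beam midway between the two heads, 80 above the work surface; its axes are the photometer's, y along the beam
- cell_stand: fixed black tray, in mm 90 (x) by 270 (y), floor 8 above the table, rim 4 wide and 12 high; the three cells stand on its floor about on its middle line near y = -85, 0 and +85, in any order, each lengthwise along the tray's y (within 0.1 rad). Origin: centre of the underside
- cell_long: the longest cell, closed glass, in mm 52 long (its x), 16 wide (its y), 45 tall, 45 to 75 g; two white stoppers 10 in diameter stand 7 above its top at x = -15 and +15. Long sides (facing y and -y, 52 by 45) are frosted whitish; the ends (facing x and -x, 16 by 45) are the clear windows. Origin: centre of the underside; z up
- cell_long_mid (a point): (sizes in mm) centre of the longest cell, 22.5 above its underside; the light should pass here; axes as the cell's
- window_a: (sizes in mm) clear end window of the longest cell on its +x end, not to be touched; the frame's origin is the cell's origin, the window face is 26 from it along x
- window_b: (sizes in mm) clear end window on the -x end, face 26 from the cell's origin along -x
- cell_medium: (sizes in mm) a similar cell 30 long, 16 wide, 45 tall with one stopper; leave it standing where it is. Origin: centre of the underside
- cell_short: (sizes in mm) a similar cell 14 long, 16 wide, 45 tall with one stopper; leave it standing where it is. Origin: centre of the underside
- beaker: (sizes in mm) glass beaker, 56 in diameter, 65 high, nearest the robot; other loose glassware, leave standing where it is; origin at the centre of its underside
- vial: (sizes in mm) small capped glass vial, 24 in diameter, 45 high; other loose glassware, leave standing where it is; origin at the centre of its underside
- dish: (sizes in mm) flat clear dish, 84 in diameter, 14 high; other loose glassware, leave standing where it is; origin at the centre of its underside
Not all that is in view belongs to the job. Of the things shaped like the beaker, the glass one is meant. Leave any orange look-alike of the cell_medium alone.

How it is judged (in metres and radians):
On the way, in this order (a step that is already met when the one before it is completed fails the run):
1. the shutter lever is raised fully up (value of joint shutter_lever above 0.95 rad), for 0.2 s.
2. the longest cell is gripped and lifted clear of the stand, lever still up (height (world z) of cell_long above 0.03 m and contact force between the fingers and cell_long above 1 N and value of joint shutter_lever above 0.93 rad), for 0.2 s.
At the end, for the whole second after the job is handed in: Lever up (0.93 rad or more); the gripper alone holds the longest cell (over 1 N), still, its centre within 5 mm sideways, 8 mm in height and 20 mm along the beam of the beam's midpoint, its length within 0.1 rad of the beam, upright within 0.1 rad (x of cell_long_mid in the frame of beam_mid between -0.005 and 0.005 m and y of cell_long_mid in the frame of beam_mid between -0.02 and 0.02 m and z of cell_long_mid in the frame of beam_mid between -0.008 and 0.008 m and angle between the x axis of cell_long and the y axis of beam_mid, either way round below 0.1 rad and angle between cell_long's own z axis and vertical below 0.1 rad and value of joint shutter_lever above 0.93 rad and contact force between the fingers and cell_long above 1 N and linear speed of cell_long below 0.02 m/s and contact force between cell_long and photometer below 0.05 N and contact force between cell_long and cell_stand below 0.05 N and contact force between cell_long and cell_medium below 0.05 N and contact force between cell_long and cell_short below 0.05 N and contact force between cell_long and beaker below 0.05 N and contact force between cell_long and vial below 0.05 N and contact force between cell_long and dish below 0.05 N); the arm keeps its last pose, push and grip.
It fails at once if a finger touches a clear window of the longest cell (contact force between the fingers and window_a above 0.3 N or contact force between the fingers and window_b above 0.3 N).
It fails at once if another cell, the beaker, the vial or the dish is moved by more than 15 mm or tipped (distance of any of cell_medium, cell_short, beaker, vial, dish from where it was at the start of the episode above 0.015 m or angle between any of cell_medium, cell_short, beaker, vial, dish's own z axis and vertical above 0.4 rad).
It also fails if it takes over 56 s, if anything falls off the work surface, if the arm or the gripper's body presses on something with over 40 N, if the wrist force passes 120 N, or if a joint passes its speed limit or range.

### The arm

A 7-joint arm with a two-finger parallel gripper is mounted at the origin on the work surface. World frame = base frame: x ahead of the robot, y to its left, z up, the work surface at z = 0. Lengths are in m, angles in degrees, forces in N, time in s.
With the tool pointing down it reaches from about 0.425 to 0.875 m from the base axis. Payload 4.7 kg.
Tool frame: the origin (TCP) lies on the front face of the gripper's body, between the roots of the fingers; the fingertips stand 73 mm ahead of it and the grasp point (between the pads) lies 54 mm ahead of it; y points along the fingers, z is the direction in which the jaws open and shut, and the axes are right-handed (so a half turn about y gives the same grasp; the last joint's range is limited). The gripper opens to 85 mm and grips with 20 to 120 N. Pads are 22 mm wide; open, the fingers measure 114 mm over their backs; the gripper's body (76 mm by 85 mm) begins 54 mm behind the grasp point. The pads swing forward as they close: fully open they stand 13 mm farther back than shut.
Start: joints at [72.829, 18.392, -4.016, 83.108, 1.295, 78.541, -3.26], TCP at [0.201, -0.618, 0.304] pointing down, gripper open.
Joint ranges: [-163.93, 163.93], [-17.29, 119.83], [-79.2, 71.16], [3.27, 140.29], [-89.18, 269.18], [5.43, 117.66], [-154.24, 154.24]. Speed limits (degrees/s): [147.25, 147.25, 180, 180, 180, 180, 180].

### API

Orientations are given as a 3x3 rotation matrix whose columns are the frame's x, y, z axes.
In Python, from workcell import observe, read_camera, camera_info, finish_job, find_in gives the robot as it stands.
- The arm moves only by the tool move_arm, never from a script. Its argument "steps" is a list of rows, each an object of numbers: "x", "y", "z": the shift along the tool's x, y, z in cm; "spin": the turn about the tool's y in degrees. In form: [{"x": .., "y": .., "z": .., "spin": ..}, ...]. A call has 1 to 12 rows; each row is the pose to reach, as a shift and turn from the pose commanded when the call began, along the tool's axes at that moment; what a row does not reach only later rows make up. A row lasts 1/10 s, in which the tool goes at most 50 mm and 8.59 degrees, less where a joint would pass 70% of its speed; a pose out of reach is approached as far as the arm can. A call with a gripper value outside its range is refused whole. "fingers" is the finger opening in cm, from 0 to 8.54, set as the call begins (left out, the last holds). The fingers move at their own pace and stop on an object; "squeeze" is the grip in N (left out, the last holds). Time passes only in rows, so rows that repeat a pose let the fingers close. It gives the time, the measured TCP pose, the force and the opening at its end, in the units of the state.
- observe(): the state, without advancing time (a new reading comes with each control period).
- read_camera(name): name is "scene" or "top"; returns the picture (384x512x3 uint8, red, green, blue); there is no depth.
- camera_info(name): a dict with "intrinsics" (3x3 intrinsics, pixels), "eye" and "rotation" of the camera in the world. Camera axes: x right, y up, looking along -z (the intrinsics and any distortion apply to the point x, -y, -z); pixel columns grow to the right and rows downward; lengths in m; the calibration is good to about 2 mm. A picture is of the moment at which its call begins. camera_info takes no time and is no camera call.
- finish_job(): hands the job in, once; it reports no verdict.
Trained networks look in the newest picture that a camera, given by its name, has taken for a name from the list of things; names that differ only in an ending like _2 or _b are one class to them, and where a whole thing is asked for, a point or a joint stands for the part that bears it (a point fixed in the world has none). Each returns a list of dicts, best first, with "score" (0 to 1); they miss things now and then, are a little off and sometimes report something else, mostly with a low value. They report only what shows in the picture. A call takes as long as a camera call. They do not tell look-alikes from the thing itself.
- find_in(query, camera): "centre" ([column, row] in pixels, amid what is visible of it).
The state is a dict: "t": time; "joint_pos": joint angles; "qd": joint speeds; "joint_torque": joint torques, N m; "ee_pos": TCP position; "ee_rot": TCP orientation; "wrist_force": force on the tool from outside, world axes, zero at the start; "moment": the same for the moment, N m; "grip_width": finger opening in m.
Only numpy, scipy, OpenCV 4.12 (cv2) and the standard library are available. Lean on these libraries where they do the work, as an engineer would, in place of code of your own. Each camera call takes 0.05 s, during which the arm holds its last target.

## Working session

There is one attempt and no reset: what is moved stays moved. The work goes in short steps, Python scripts to look and compute and a tool call to move; the robot and the scene stay as the last step left them, time stands still between calls to the robot, and variables do not carry over. Pictures are saved under pics/ and viewed, and the job is handed in when it is done.

Besides the shell and the picture viewer there is one more tool, called after ">>>" as name([rows], argument=value, ...), one row to a line, values as JSON. move_arm: Moves the arm, as the interface text tells. Its arguments: {"type":"object","properties":{"steps":{"type":"array"},"fingers":{"type":"number"},"squeeze":{"type":"number"}},"required":["steps"]}

```bash
ls; mkdir -p pics
python3 - <<'E'
from workcell import *
import cv2
o=observe();print(o)
for n in("scene","top"):
    im=read_camera(n);cv2.imwrite(f"pics/{n}0.png",im[:,:,::-1]);print(n,camera_info(n))
    for q in["photometer","shutter_lever","lever_knob","cell_stand","cell_long","cell_medium","cell_short","beaker","vial","dish"]:
        print(q,[(d["score"],d["centre"]) for d in find_in(q,n)[:3]])
print(observe()["t"])
E
```

```text
pics
{'t': 0.0, 'joint_pos': array([72.83019714, 18.43960709, -4.01660931, 83.17454751,  1.2955459 ,
       78.54059228, -3.26271644]), 'qd': array([ 0.01799432,  0.02299489, -0.02191682, -0.01065174, -0.09899661,
        0.03169707,  0.06220318]), 'joint_torque': array([-2.41451335e-04, -4.93581176e+01, -3.82322073e-01, -3.14325178e+01,
        1.29288682e-02,  1.15250121e-02, -1.18702761e-05]), 'ee_pos': array([ 0.20046553, -0.61789951,  0.30282041]), 'ee_rot': array([[-9.51175280e-01, -6.88052787e-04,  3.08650471e-01],
       [-3.08651221e-01,  1.78538962e-03, -9.51173610e-01],
       [ 1.03396307e-04, -9.99998169e-01, -1.91058680e-03]]), 'wrist_force': array([ 0.30873896, -0.36449607,  0.73954942]), 'moment': array([0.02920449, 0.04018073, 0.08555074]), 'grip_width': 0.08546574884047298}
scene {'intrinsics': array([[375.83948903,   0.        , 256.78852946],
       [  0.        , 375.83948903, 194.24111423],
       [  0.        ,   0.        ,   1.        ]]), 'eye': array([ 1.2391935 , -0.20956273,  0.81791347]), 'rotation': array([[ 0.29206631, -0.68391219,  0.6685517 ],
      
[... 658 characters left out ...]
27166187, 198.37507992],
       [  0.        ,   0.        ,   1.        ]]), 'eye': array([ 0.46151403, -0.02728346,  1.45100057]), 'rotation': array([[ 2.63829064e-03,  9.97516966e-01, -7.03771366e-02],
       [-9.99668059e-01,  8.27222342e-04, -2.57505014e-02],
       [-2.56283445e-02,  7.04217129e-02,  9.97188032e-01]])}
photometer [(0.9, [208.3, 181.9])]
shutter_lever [(0.7, [171.6, 209.6])]
lever_knob [(0.8, [171.1, 211.7])]
cell_stand [(0.95, [368.8, 209.4])]
cell_long [(0.51, [343.4, 200.9])]
cell_medium [(0.66, [361.2, 168.9]), (0.42, [370.5, 212.1])]
cell_short []
beaker [(0.76, [251.9, 234.9]), (0.52, [253.9, 268.3])]
vial [(0.45, [299.4, 142.4])]
dish [(0.84, [352.2, 134.7])]
1.1
```

Run:
```python
import cv2
t=cv2.imread("pics/top0.png");s=cv2.imread("pics/scene0.png")
cv2.imwrite("pics/t1.png",cv2.resize(t[90:310,130:420],None,fx=2.7,fy=2.7,interpolation=cv2.INTER_CUBIC))
cv2.imwrite("pics/s1.png",cv2.resize(s[90:350,90:410],None,fx=2.3,fy=2.3,interpolation=cv2.INTER_CUBIC))
```

```text
(no output)
```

View pics/t1.png

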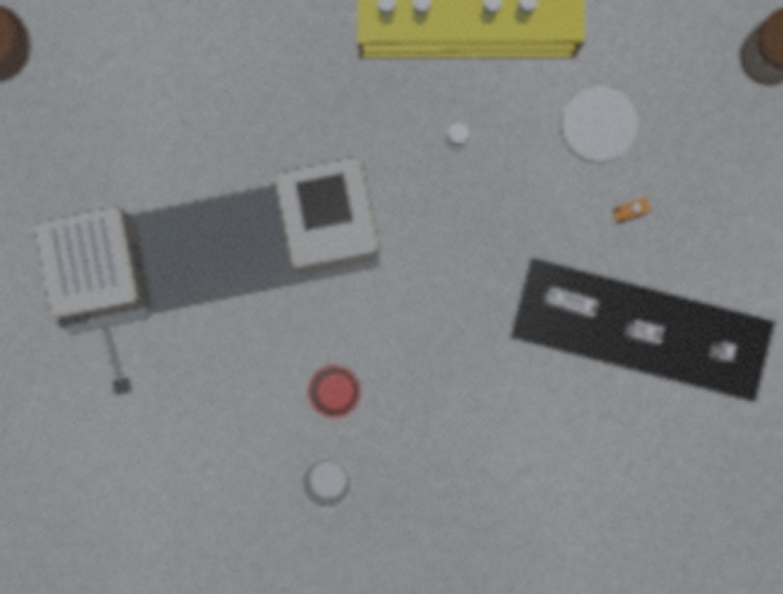

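View pics/s1.png

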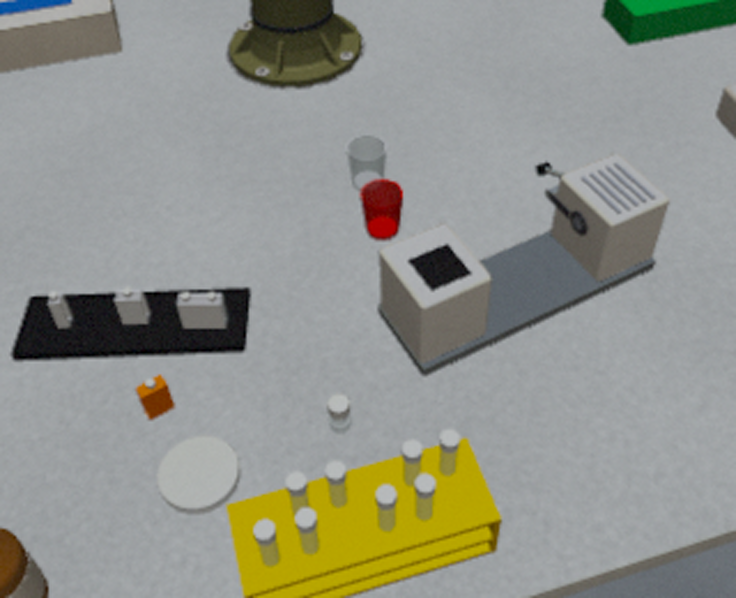

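The top view shows the lamp head (ribs) at left with its lever knob at crop (122,385), and the detector head at (325,212). The long cell is leftmost in the stand at (571,300). The glass beaker is at (327,480); the red one and the orange cell are decoys. Next I'll zoom in for corners.

Run:
```python
import cv2
t=cv2.imread("pics/top0.png");s=cv2.imread("pics/scene0.png")
def crop(im,x0,y0,x1,y1,f,n):
    c=cv2.resize(im[y0:y1,x0:x1],None,fx=f,fy=f,interpolation=cv2.INTER_CUBIC)
    step=10
    for x in range((x0//10+1)*10,x1,10):
        cv2.line(c,(int((x+.5-x0)*f),0),(int((x+.5-x0)*f),6),(0,0,255),1);cv2.putText(c,str(x),(int((x+.5-x0)*f)-10,17),0,.35,(0,0,255))
    for y in range((y0//10+1)*10,y1,10):
        cv2.line(c,(0,int((y+.5-y0)*f)),(6,int((y+.5-y0)*f)),(0,0,255),1);cv2.putText(c,str(y),(8,int((y+.5-y0)*f)+4),0,.35,(0,0,255))
    cv2.imwrite(n,c)
crop(t,140,140,275,240,5.9,"pics/tp.png")
crop(t,315,180,420,245,7.5,"pics/tc.png")
crop(s,250,140,390,255,5.2,"pics/sp.png")
crop(s,90,205,205,250,6.9,"pics/sc.png")
```

```text
(no output)
```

View pics/tp.png

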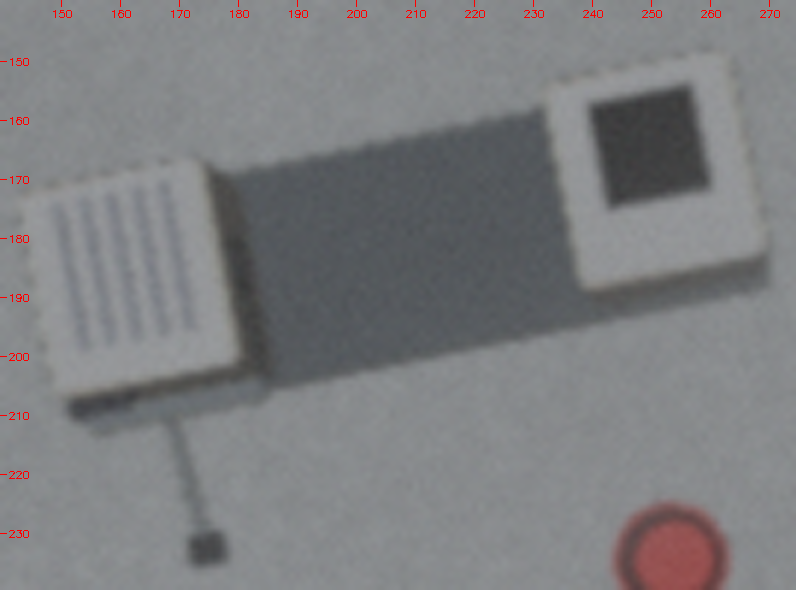

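View pics/tc.png

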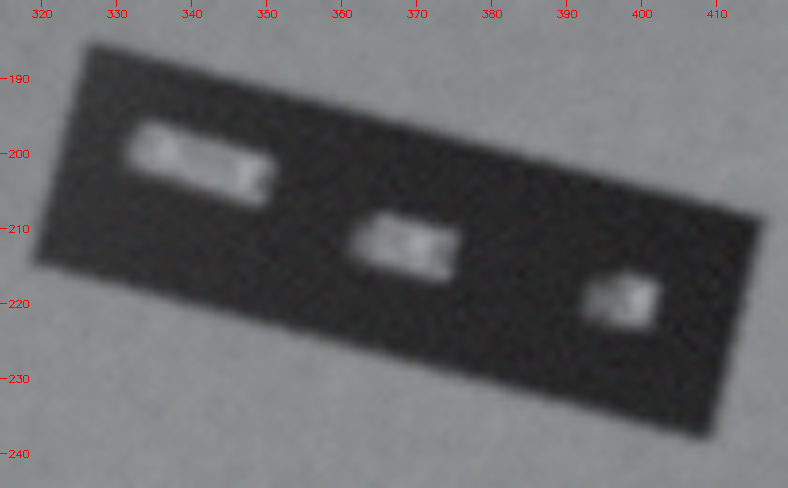

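View pics/sp.png

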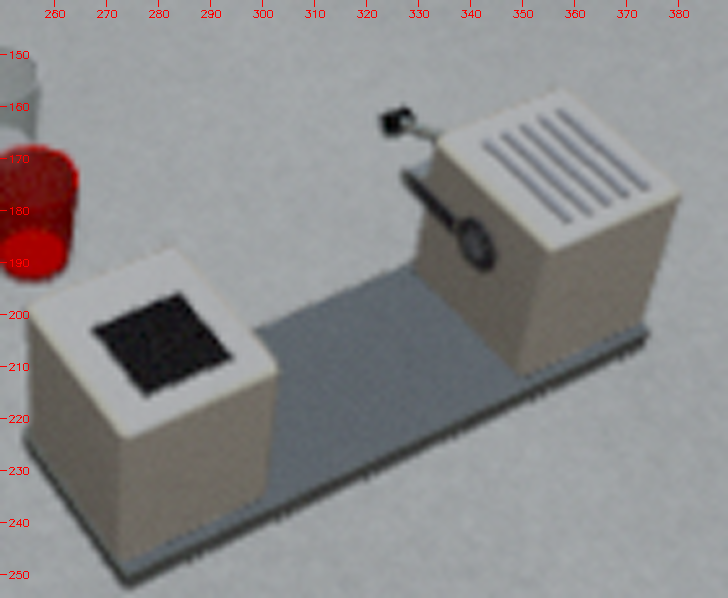

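View pics/sc.png

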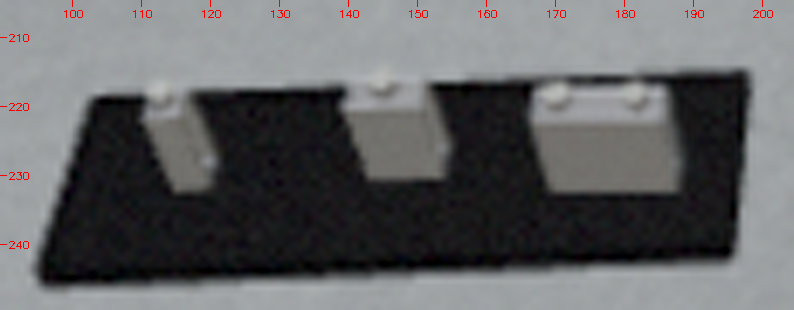

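```bash
cat > h.py <<'E'
import numpy as np
from workcell import *
from scipy.optimize import least_squares
CI={n:camera_info(n) for n in("scene","top")}
def proj(n,P):
    c=CI[n];q=(np.atleast_2d(P)-c["eye"])@c["rotation"]
    q=q*[1,-1,-1]; u=q@c["intrinsics"].T
    return u[:,:2]/u[:,2:]
def ray(n,uv,z):
    c=CI[n];d=np.linalg.inv(c["intrinsics"])@[uv[0],uv[1],1];d=c["rotation"]@(d*[1,-1,-1])
    return c["eye"]+d*(z-c["eye"][2])/d[2]
def place(p,L):
    x,y,a=p;L=np.array(L,float)/1000;c,s=np.cos(a),np.sin(a)
    return np.c_[x+c*L[:,0]-s*L[:,1],y+s*L[:,0]+c*L[:,1],L[:,2]]
def fit(obs,p0): # obs: list (cam, local mm, uv)
    def f(p):return np.concatenate([(proj(n,place(p,L))-uv).ravel() for n,L,uv in obs])
    r=least_squares(f,p0,loss="soft_l1");return r.x,[np.round(proj(n,place(r.x,L))-uv,1).tolist() for n,L,uv in obs]
E
python3 - <<'E'
from h import *
def cv(L,f,x0,y0): return np.array(L,float)/f+[x0-.5,y0-.5]
tl=[(50,170,123),(50,80,123),(-50,80,123),(-50,170,123),(50,-80,123),(50,-170,123),(-50,-170,123),(-50,-80,123)]
to=cv([(22,188),(200,160),(243,368),(62,403),(545,80),(728,53),(768,252),(585,294)],5.9,140,140)
sl=[(-50,80,123),(-50,170,123),(50,170,123),(50,80,123),(-50,-170,123),(-50,-80,123),(50,-80,123),(50,-170,123),(55,-170,0)]
so=cv([(437,140),(562,90),(680,193),(552,250),(27,312),(178,248),(277,370),(125,440),(130,588)],5.2,250,140)
for o in([("top",tl,to)],[("scene",sl,so)],[("top",tl,to),("scene",sl,so)]):
    p,r=fit(o,[.5,.1,.2]);print("phot",p.round(4),r)
P=p
kt=cv([(208,548)],5.9,140,140)[0];ks=cv([(397,122)],5.2,250,140)[0]
best=[]
for th in np.arange(0,.3,.02):
    a=np.radians(-25)+th
    k=place(P,[(-60-75*np.cos(a),125,80+75*np.sin(a))])
    best.append((round(th,2),(proj("top",k)[0]-kt).round(1).tolist(),(proj("scene",k)[0]-ks).round(1).tolist(),k[0].round(4).tolist()))
for b in best: print(b)
st=[(45,135,12),(45,-135,12),(-45,-135,12),(-45,135,12)]
print("stand",fit([("top",st,cv([(90,42),(765,217),(712,440),(33,264)],7.5,315,180))],[.5,-.3,-.2]))
# cell: use local x ~ length; yaw near stand yaw+90
cl=[(26,-8,53),(-26,-8,53),(26,8,53),(-26,8,53)]
cs=[(-26,-8,8),(26,-8,8),(-26,-8,53),(26,-8,53),(-26,8,53),(26,8,53),(-15,0,60),(15,0,60)]
so=cv([(550,193),(682,191),(533,120),(668,122),(528,85),(670,85),(556,92),(637,92)],6.9,90,205)
a,r=fit([("scene",cs,so)],[.45,-.2,1.35]);print("cell scene",a.round(4),r)
to=cv([(275,158),(150,122),(262,207),(122,168)],7.5,315,180)
print(proj("top",place(a,[(26,-8,53),(-26,-8,53),(26,8,53),(-26,8,53)]+[(26,-8,8),(-26,-8,8),(26,8,8),(-26,8,8)])).round(1).tolist(),to.round(1).tolist())
for p,z in((cv([(200,165)],7.5,315,180)[0],.045),):print(ray("top",p,z))
E
```

```text
phot [0.6122 0.1408 0.2049] [[[-1.3, 0.9], [0.6, -1.0], [0.3, -0.5], [-1.4, 0.2], [-0.6, 0.7], [0.7, -1.5], [1.3, 0.5], [-0.1, 0.1]]]
phot [0.6173 0.1414 0.2111] [[[-1.0, -0.6], [0.5, -1.5], [2.1, -0.4], [0.3, 0.4], [-1.4, -1.0], [-0.4, -1.1], [2.1, 0.2], [-0.1, 0.8], [-0.9, 3.7]]]
phot [0.6141 0.1415 0.2078] [[[-1.6, 0.4], [0.4, -1.6], [0.1, -1.2], [-1.5, -0.3], [-0.9, -0.1], [0.3, -2.3], [1.1, -0.4], [-0.3, -0.7]], [[-1.3, -1.3], [0.2, -2.1], [1.6, -1.1], [-0.2, -0.3], [-1.8, -2.0], [-0.8, -2.0], [1.5, -0.7], [-0.7, -0.3], [-1.4, 2.6]]]
(np.float64(0.0), [0.5, -0.1], [-0.3, 1.0], [0.4631, 0.2374, 0.0483])
(np.float64(0.02), [0.5, 0.1], [-0.4, 0.6], [0.4625, 0.2373, 0.0497])
(np.float64(0.04), [0.4, 0.3], [-0.4, 0.1], [0.4619, 0.2371, 0.051])
(np.float64(0.06), [0.4, 0.5], [-0.5, -0.3], [0.4614, 0.237, 0.0524])
(np.float64(0.08), [0.3, 0.7], [-0.5, -0.8], [0.4609, 0.2369, 0.0538])
(np.float64(0.1), [0.3, 0.8], [-0.6, -1.2], [0.4604, 0.2368, 0.0552])
(np.float64(0.12), [0.2, 1.0], [-0.6, -1.7], [0.4599, 0.2367, 0.0567])
(np.float64(0.14), [0.1, 1.2], [-0.7, -2.1], [0.4595, 0.2366, 0.
[... 293 characters left out ...]
float64(0.24), [-0.2, 1.8], [-0.7, -4.3], [0.4577, 0.2362, 0.0654])
(np.float64(0.26), [-0.3, 1.9], [-0.7, -4.7], [0.4574, 0.2362, 0.0668])
(np.float64(0.28), [-0.4, 2.0], [-0.7, -5.1], [0.4572, 0.2361, 0.0683])
stand (array([ 0.52492599, -0.31813253, -0.25444137]), [[[-0.1, -0.1], [0.2, -0.1], [-0.0, 0.2], [-0.1, 0.0]]])
cell scene [ 0.5512 -0.2354  1.2819] [[[0.1, -0.0], [-0.1, -0.0], [-0.5, 0.0], [-0.5, -0.6], [1.2, 0.5], [-0.1, 0.2], [0.3, 0.0], [-0.2, -0.2]]]
[[333.1, 196.3], [350.8, 201.5], [331.5, 201.7], [349.2, 206.9], [331.1, 197.4], [348.2, 202.5], [329.6, 202.7], [346.7, 207.7]] [[351.2, 200.6], [334.5, 195.8], [349.4, 207.1], [330.8, 201.9]]
[ 0.55200036 -0.23660458  0.045     ]
```

```bash
cat > edge.py <<'E'
from h import *
import cv2
from scipy.ndimage import map_coordinates
def edges(im,n,p,segs,w=4):
    g=cv2.GaussianBlur(im.astype(np.float32),(0,0),.7)
    out=[]
    for A,B in segs:
        a,b=proj(n,place(p,[A,B]));d=b-a;L=np.linalg.norm(d);d/=L;nn=np.array([-d[1],d[0]])
        for t in np.linspace(.15,.85,9):
            c=a+(b-a)*t;s=np.arange(-w,w+.01,.25)
            pts=c+s[:,None]*nn
            v=np.stack([map_coordinates(g[:,:,k],[pts[:,1],pts[:,0]],order=1) for k in range(3)])
            gr=np.linalg.norm(np.gradient(v,axis=1),axis=0)
            i=gr.argmax()
            if gr[i]<1.5 or i in(0,len(s)-1):continue
            m=slice(max(0,i-4),i+5);out.append((A,B,t,(s[m]*gr[m]).sum()/gr[m].sum(),nn,c))
    return out
def efit(ims,segs,p,it=6,w=4):
    for k in range(it):
        E=[(n,e) for n in ims for e in edges(ims[n],n,p,segs[n],w)]
        def f(q):
            r=[]
            for n,(A,B,t,s,nn,c) in E:
                P=place(q,[np.array(A)*(1-t)+np.array(B)*t]);r.append((proj(n,P)[0]-(c+s*nn))@nn)
            return np.array(r)
        s=least_squares(f,p,loss="soft_l1",f_scale=.3);p=s.x;w=max(2,w-.5)
    return p,np.sqrt(np.mean(f(p)**2)),len(E),np.median(abs(f(p)))
def box(x0,x1,y0,y1,z):
    c=[(x0,y0,z),(x1,y0,z),(x1,y1,z),(x0,y1,z)];return [(c[i],c[(i+1)%4]) for i in range(4)]
E
python3 - <<'E'
from edge import *
T=cv2.imread("pics/top0.png");S=cv2.imread("pics/scene0.png")
tops=box(-50,50,80,170,123)+box(-50,50,-170,-80,123)
base=[((-55,-80,18),(-55,80,18)),((55,-80,18),(55,80,18))]
for seg in(tops,tops+base,base):
  for ims in({"top":T},{"scene":S},{"top":T,"scene":S}):
    p,r,n,m=efit(ims,{"top":seg,"scene":seg},[.614,.1415,.208]);print(p.round(4),round(r,2),n,round(m,2))
cell=box(-26,26,-8,8,53)
cb=[((-26,-8,8),(26,-8,8)),((-26,-8,8),(-26,-8,53)),((26,-8,8),(26,-8,53))]
for s in(cell,cell+cb):print("cell",efit({"scene":S},{"scene":s},[.5512,-.2354,1.2819],w=3))
print("cell top",efit({"top":T},{"top":box(-26,26,-8,8,53)[:3]+[((26,8,8),(-26,8,8))]},[.5512,-.2354,1.2819],w=2.5))
E
```

```text
[0.6121 0.1414 0.205 ] 0.71 69 0.58
[0.6174 0.14   0.2015] 0.58 67 0.5
[0.6143 0.1407 0.2025] 0.83 129 0.66
[0.6123 0.1415 0.204 ] 0.67 87 0.49
[0.6178 0.1401 0.2013] 0.69 82 0.53
[0.6139 0.1404 0.2025] 0.77 153 0.58
[  28.4464 -131.7328    0.208 ] nan 0 nan
[ 1.2539 -2.8898  0.2058] nan 0 nan
[ 1.2582 -2.9104  0.2058] nan 0 nan
cell (array([ 0.55292281, -0.23590547,  1.30076527]), np.float64(0.3802162865450906), 31, np.float64(0.2210506452428783))
cell (array([ 0.55206022, -0.23537191,  1.38083428]), np.float64(0.4937583909767002), 59, np.float64(0.26247905655469095))
cell top (array([ 0.55383662, -0.23620527,  1.27221846]), np.float64(0.6188979352053443), 36, np.float64(0.5006786711459638))
  return _methods._mean(a, axis=axis, dtype=dtype,
  ret = ret.dtype.type(ret / rcount)
```

```bash
cat >> h.py <<'E'
def steps(o,targets,yaw=None):
    """targets: list of TCP world; prints shift in cm in tool axes of measured pose"""
    R=o["ee_rot"];a0=np.degrees(np.arctan2(R[1,2],R[0,2]))
    for T in targets: print((R.T@(np.array(T)-o["ee_pos"])*100).round(2), "spin", None if yaw is None else round((a0-yaw+180)%360-180,1))
E
python3 - <<'E'
from h import *
P=[.614,.1405,.203]
def cv(L,f,x0,y0): return np.array(L,float)/f+[x0-.5,y0-.5]
kt=cv([(208,548)],5.9,140,140)[0];ks=cv([(397,122)],5.2,250,140)[0]
f=lambda X:np.concatenate([proj("top",X)[0]-kt,proj("scene",X)[0]-ks])
r=least_squares(f,[.46,.237,.05]);print("knob tri",r.x.round(4),r.fun.round(1))
for th in(0,.05,.1,.2):
    a=np.radians(-25)+th;print(th,place(P,[(-60-75*np.cos(a),125,80+75*np.sin(a))]).round(4))
o=observe();k=r.x;yaw=np.degrees(np.arctan2(-np.cos(.203),np.sin(.203)))
steps(o,[(.52,-.2,.30),(k[0],k[1],.22),(k[0],k[1],k[2]+.054)],yaw)
E
```

```text
knob tri [0.4627 0.2382 0.0518] [ 0.  0.  0. -0.]
0 [[0.4635 0.2371 0.0483]]
0.05 [[0.462  0.2368 0.0517]]
0.1 [[0.4607 0.2366 0.0552]]
0.2 [[0.4586 0.2361 0.0624]]
[-43.29   0.39 -29.93] spin 6.4
[-51.37   8.39 -73.37] spin 6.4
[-51.37  19.8  -73.37] spin 6.4
```

>>> move_arm([
  {"x": -43.3,"y": 0.4,"z": -29.9,"spin": 6.4},
  {"x": -43.3,"y": 0.4,"z": -29.9,"spin": 6.4},
  {"x": -43.3,"y": 0.4,"z": -29.9,"spin": 6.4},
  {"x": -43.3,"y": 0.4,"z": -29.9,"spin": 6.4},
  {"x": -43.3,"y": 0.4,"z": -29.9,"spin": 6.4},
  {"x": -43.3,"y": 0.4,"z": -29.9,"spin": 6.4},
  {"x": -43.3,"y": 0.4,"z": -29.9,"spin": 6.4},
  {"x": -43.3,"y": 0.4,"z": -29.9,"spin": 6.4},
  {"x": -43.3,"y": 0.4,"z": -29.9,"spin": 6.4},
  {"x": -43.3,"y": 0.4,"z": -29.9,"spin": 6.4},
  {"x": -43.3,"y": 0.4,"z": -29.9,"spin": 6.4},
  {"x": -43.3,"y": 0.4,"z": -29.9,"spin": 6.4},
], fingers=5, squeeze=25)

```text
t: 2.3
ee_pos: [0.5227, -0.1948, 0.3002]
ee_rot: [[-0.978, 0.002, 0.209], [-0.209, 0.002, -0.978], [-0.002, -1.0, -0.002]]
wrist_force: [0.2, 0.3, -0.1]
grip_width: 0.0501
```

Run:
```python
from h import *
o=observe();k=[.4625,.2375,.0518];yaw=np.degrees(np.arctan2(-np.cos(.203),np.sin(.203)))
print(o["t"],o["ee_pos"])
steps(o,[(k[0],k[1],.22),(k[0],k[1],k[2]+.054)],yaw)
```

```text
2.3 [ 0.52274074 -0.19480437  0.30015505]
[ -3.14   8.1  -43.52] spin 0.4
[ -3.12  19.52 -43.5 ] spin 0.4
```

>>> move_arm([
  {"x": -3.1,"y": 8.1,"z": -43.5,"spin": 0.4},
  {"x": -3.1,"y": 8.1,"z": -43.5,"spin": 0.4},
  {"x": -3.1,"y": 8.1,"z": -43.5,"spin": 0.4},
  {"x": -3.1,"y": 8.1,"z": -43.5,"spin": 0.4},
  {"x": -3.1,"y": 8.1,"z": -43.5,"spin": 0.4},
  {"x": -3.1,"y": 8.1,"z": -43.5,"spin": 0.4},
  {"x": -3.1,"y": 8.1,"z": -43.5,"spin": 0.4},
  {"x": -3.1,"y": 8.1,"z": -43.5,"spin": 0.4},
  {"x": -3.1,"y": 8.1,"z": -43.5,"spin": 0.4},
  {"x": -3.1,"y": 8.1,"z": -43.5,"spin": 0.4},
  {"x": -3.1,"y": 8.1,"z": -43.5,"spin": 0.4},
  {"x": -3.1,"y": 8.1,"z": -43.5,"spin": 0.4},
])

```text
t: 3.5
ee_pos: [0.4641, 0.2301, 0.2189]
ee_rot: [[-0.982, 0.0, 0.191], [-0.191, -0.001, -0.982], [-0.0, -1.0, 0.001]]
wrist_force: [-0.3, -0.7, -0.2]
grip_width: 0.0501
```

Run:
```python
from h import *
import cv2
o=observe();k=[.4625,.2375,.0518];yaw=np.degrees(np.arctan2(-np.cos(.203),np.sin(.203)))
print(o["t"],o["ee_pos"])
steps(o,[(k[0],k[1],k[2]+.054)],yaw)
im=read_camera("scene");cv2.imwrite("pics/s2.png",cv2.resize(im[60:260,230:430,::-1],None,fx=3,fy=3))
```

```text
3.5 [0.46407421 0.23008524 0.2188582 ]
[ 1.00e-02  1.13e+01 -7.70e-01] spin -0.6
```

View pics/s2.png

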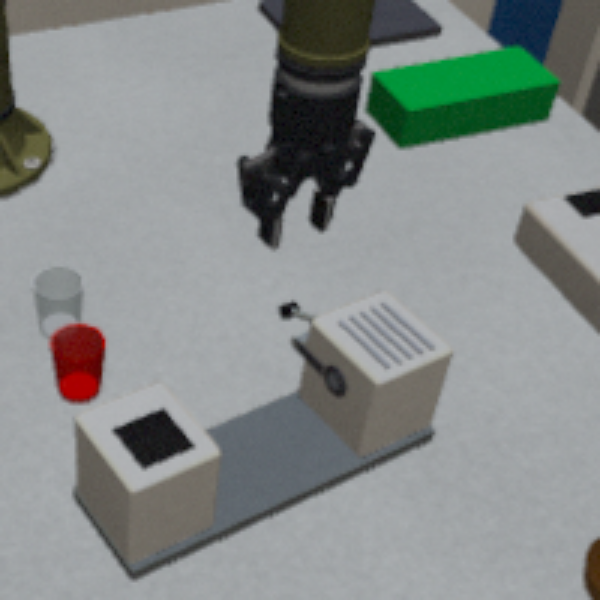

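The gripper hangs above the knob (crop 288,310), with its open jaws on either side of it. I'll let it settle before descending.

>>> move_arm([
  {"x": 0,"y": 0,"z": 0,"spin": 0},
  {"x": 0,"y": 0,"z": 0,"spin": 0},
])

```text
t: 3.75
ee_pos: [0.4638, 0.2309, 0.219]
ee_rot: [[-0.981, 0.001, 0.192], [-0.192, -0.001, -0.981], [-0.0, -1.0, 0.001]]
wrist_force: [0.3, 0.2, -0.7]
grip_width: 0.0499
```

Run:
```python
from h import *
o=observe();k=[.4625,.2375,.0518];yaw=np.degrees(np.arctan2(-np.cos(.203),np.sin(.203)))
print(o["t"],o["ee_pos"])
steps(o,[(k[0],k[1],k[2]+.054)],yaw)
```

```text
3.75 [0.46379422 0.23088612 0.21904847]
[ 1.000e-02  1.132e+01 -6.800e-01] spin -0.6
```

>>> move_arm([
  {"x": 0,"y": 0,"z": -0.7,"spin": -0.6},
  {"x": 0,"y": 4,"z": -0.7,"spin": -0.6},
  {"x": 0,"y": 8,"z": -0.7,"spin": -0.6},
  {"x": 0,"y": 11.3,"z": -0.7,"spin": -0.6},
  {"x": 0,"y": 11.3,"z": -0.7,"spin": -0.6},
  {"x": 0,"y": 11.3,"z": -0.7,"spin": -0.6},
  {"x": 0,"y": 11.3,"z": -0.7,"spin": -0.6},
])

```text
t: 4.45
ee_pos: [0.4631, 0.24, 0.1079]
ee_rot: [[-0.979, 0.003, 0.204], [-0.204, 0.001, -0.979], [-0.003, -1.0, -0.001]]
wrist_force: [-0.6, 0.4, 0.0]
grip_width: 0.0501
```

Run:
```python
from h import *
import cv2
o=observe();k=[.4625,.2375,.0518]
print(o["t"],o["ee_pos"],o["wrist_force"])
im=read_camera("scene");cv2.imwrite("pics/s3.png",cv2.resize(im[90:240,280:390,::-1],None,fx=4,fy=4))
im=read_camera("top");cv2.imwrite("pics/t3.png",cv2.resize(im[150:270,130:250,::-1],None,fx=4,fy=4))
```

```text
4.45 [0.46306309 0.24000155 0.10789364] [-0.57331339  0.36820947  0.03477649]
```

View pics/s3.png

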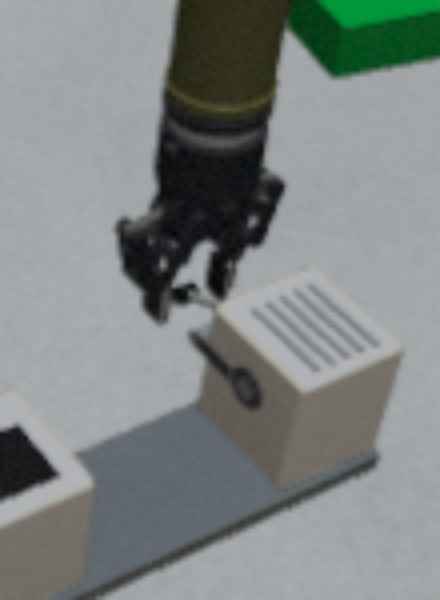

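View pics/t3.png

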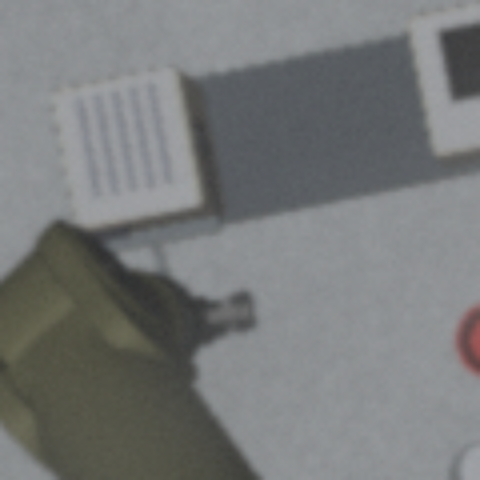

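The knob (crop 186,293) sits between the fingers, so I'll close on it.

>>> move_arm([
  {"x": 0,"y": 0.2,"z": 0.2,"spin": 0},
  {"x": 0,"y": 0.2,"z": 0.2,"spin": 0},
  {"x": 0,"y": 0.2,"z": 0.2,"spin": 0},
  {"x": 0,"y": 0.2,"z": 0.2,"spin": 0},
  {"x": 0,"y": 0.2,"z": 0.2,"spin": 0},
  {"x": 0,"y": 0.2,"z": 0.2,"spin": 0},
  {"x": 0,"y": 0.2,"z": 0.2,"spin": 0},
  {"x": 0,"y": 0.2,"z": 0.2,"spin": 0},
], fingers=0.8, squeeze=25)

```text
t: 5.35
ee_pos: [0.4622, 0.2392, 0.1046]
ee_rot: [[-0.979, 0.001, 0.205], [-0.205, 0.003, -0.979], [-0.002, -1.0, -0.003]]
wrist_force: [-2.4, 5.1, 1.4]
grip_width: 0.0152
```

Run:
```python
from h import *
o=observe();R=o["ee_rot"]
print(o["t"],o["ee_pos"],o["wrist_force"],o["grip_width"])
P=[.614,.1405,.203]
x=np.array([np.cos(.203),np.sin(.203),0])
a0=np.radians(-25)+.05
for a in np.linspace(a0,np.radians(36),8)[1:]:
    d=x*(-75)*(np.cos(a)-np.cos(a0))+np.array([0,0,75*(np.sin(a)-np.sin(a0))])
    print((R.T@d/10).round(2))
```

```text
5.35 [0.46217665 0.23921117 0.104558  ] [-2.37601155  5.08800265  1.39340082] 0.015240350313218845
[ 0.33 -1.03 -0.  ]
[ 0.51 -2.1  -0.01]
[ 0.54 -3.19 -0.01]
[ 0.41 -4.27 -0.01]
[ 0.12 -5.32 -0.02]
[-0.32 -6.31 -0.02]
[-0.89 -7.23 -0.02]
```

>>> move_arm([
  {"x": 0.18,"y": -0.5,"z": 0.1,"spin": 0},
  {"x": 0.33,"y": -1.03,"z": 0.1,"spin": 0},
  {"x": 0.43,"y": -1.56,"z": 0.1,"spin": 0},
  {"x": 0.51,"y": -2.1,"z": 0.1,"spin": 0},
  {"x": 0.53,"y": -2.65,"z": 0.1,"spin": 0},
  {"x": 0.54,"y": -3.19,"z": 0.1,"spin": 0},
  {"x": 0.49,"y": -3.73,"z": 0.1,"spin": 0},
  {"x": 0.41,"y": -4.27,"z": 0.1,"spin": 0},
  {"x": 0.27,"y": -4.8,"z": 0.1,"spin": 0},
  {"x": 0.12,"y": -5.32,"z": 0.1,"spin": 0},
  {"x": 0.12,"y": -5.32,"z": 0.1,"spin": 0},
])

```text
t: 6.45
ee_pos: [0.4596, 0.2385, 0.1573]
ee_rot: [[-0.979, -0.002, 0.206], [-0.206, 0.003, -0.979], [0.002, -1.0, -0.004]]
wrist_force: [-2.9, 6.0, -1.6]
grip_width: 0.0155
```

>>> move_arm([
  {"x": -0.22,"y": -0.5,"z": 0.1,"spin": 0},
  {"x": -0.44,"y": -0.99,"z": 0.1,"spin": 0},
  {"x": -0.72,"y": -1.45,"z": 0.2,"spin": 0},
  {"x": -1.01,"y": -1.91,"z": 0.2,"spin": 0},
  {"x": -1.05,"y": -2.1,"z": 0.2,"spin": 0},
  {"x": -1.05,"y": -2.1,"z": 0.2,"spin": 0},
  {"x": -1.05,"y": -2.1,"z": 0.2,"spin": 0},
])

```text
t: 7.15
ee_pos: [0.47, 0.2404, 0.1783]
ee_rot: [[-0.978, -0.002, 0.207], [-0.207, 0.006, -0.978], [0.0, -1.0, -0.007]]
wrist_force: [-3.1, 9.7, -1.0]
grip_width: 0.0156
```

Run:
```python
from h import *
import cv2
o=observe();print(o["wrist_force"],o["ee_pos"])
im=read_camera("scene");cv2.imwrite("pics/s4.png",cv2.resize(im[90:240,280:390,::-1],None,fx=4,fy=4))
```

```text
[-3.1024353   9.66747668 -0.96699379] [0.47001675 0.24037445 0.17828272]
```

View pics/s4.png

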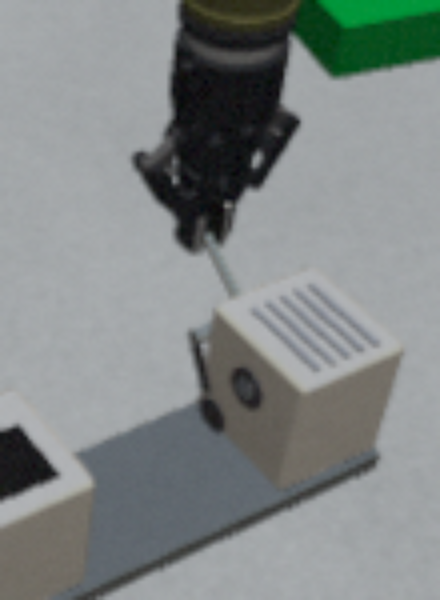

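The lever is up and the blade has swung off the aperture. I'll push a little further to confirm it is at the stop.

>>> move_arm([
  {"x": -0.15,"y": -0.2,"z": 0,"spin": 0},
  {"x": -0.3,"y": -0.4,"z": 0,"spin": 0},
  {"x": -0.3,"y": -0.4,"z": 0,"spin": 0},
  {"x": -0.3,"y": -0.4,"z": 0,"spin": 0},
])

```text
t: 7.6
ee_pos: [0.4725, 0.2409, 0.1818]
ee_rot: [[-0.978, -0.003, 0.207], [-0.207, 0.006, -0.978], [0.002, -1.0, -0.006]]
wrist_force: [-2.7, 10.0, -4.1]
grip_width: 0.0154
```

>>> move_arm([
  {"x": -0.15,"y": -0.2,"z": 0.1,"spin": 0},
  {"x": -0.3,"y": -0.4,"z": 0.2,"spin": 0},
  {"x": -0.3,"y": -0.4,"z": 0.2,"spin": 0},
  {"x": -0.3,"y": -0.4,"z": 0.2,"spin": 0},
])

```text
t: 8.0
ee_pos: [0.4732, 0.2406, 0.1826]
ee_rot: [[-0.978, -0.009, 0.209], [-0.209, 0.008, -0.978], [0.007, -1.0, -0.01]]
wrist_force: [-2.9, 16.0, -20.5]
grip_width: 0.0155
```

Run:
```python
from h import *
import cv2
o=observe();print(o["wrist_force"],o["ee_pos"])
im=read_camera("scene");cv2.imwrite("pics/s5.png",cv2.resize(im[130:200,300:370,::-1],None,fx=8,fy=8,interpolation=cv2.INTER_CUBIC))
P=[.614,.1405,.203]
for d in(20,25,30,33,35):
    a=np.radians(d);print(d,proj("scene",place(P,[(-60-75*np.cos(a),125,80+75*np.sin(a)),(-60-20*np.cos(a),125,80+20*np.sin(a))])).round(1).tolist())
```

```text
[ -2.85827871  16.02118619 -20.46907751] [0.47318608 0.24063709 0.18261608]
20 [[327.3, 149.0], [337.0, 163.8]]
25 [[328.0, 147.9], [337.2, 163.5]]
30 [[328.9, 146.9], [337.4, 163.3]]
33 [[329.4, 146.4], [337.6, 163.2]]
35 [[329.8, 146.1], [337.7, 163.1]]
```

View pics/s5.png

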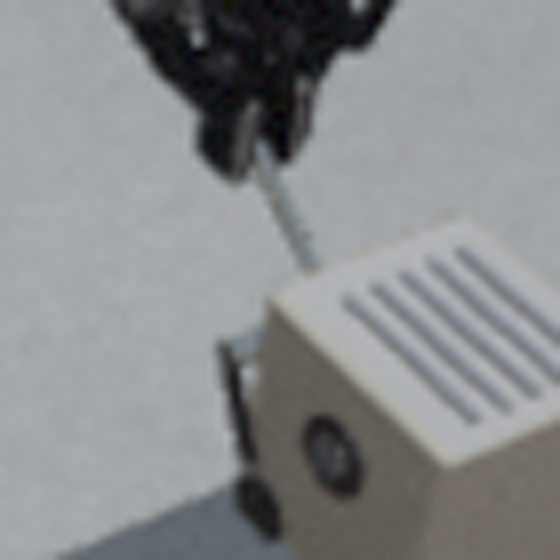

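Force rose to 20 N with almost no motion, so the lever is at its stop. I'll relax and release.

>>> move_arm([
  {"x": 0.1,"y": 0.15,"z": -0.3,"spin": 0},
  {"x": 0.15,"y": 0.2,"z": -0.5,"spin": 0},
  {"x": 0.15,"y": 0.2,"z": -0.5,"spin": 0},
  {"x": 0.15,"y": 0.2,"z": -0.5,"spin": 0},
])

```text
t: 8.45
ee_pos: [0.4728, 0.2414, 0.1823]
ee_rot: [[-0.979, -0.006, 0.206], [-0.206, 0.002, -0.979], [0.005, -1.0, -0.003]]
wrist_force: [-4.4, 5.9, -8.8]
grip_width: 0.0148
```

>>> move_arm([
  {"x": 0,"y": 0,"z": 0,"spin": 0},
  {"x": 0,"y": 0,"z": 0,"spin": 0},
  {"x": 0,"y": 0,"z": 0,"spin": 0},
  {"x": 0,"y": 0,"z": 0,"spin": 0},
  {"x": 0,"y": 0,"z": 0,"spin": 0},
], fingers=4.5)

```text
t: 8.95
ee_pos: [0.4762, 0.2396, 0.1844]
ee_rot: [[-0.979, 0.001, 0.204], [-0.204, -0.0, -0.979], [-0.001, -1.0, 0.0]]
wrist_force: [-0.2, 0.2, -1.1]
grip_width: 0.045
```

>>> move_arm([
  {"x": 0,"y": -2,"z": 0,"spin": 0},
  {"x": 0,"y": -5,"z": 0,"spin": 0},
  {"x": 0,"y": -9,"z": 0,"spin": 0},
  {"x": 0,"y": -12,"z": 0,"spin": 0},
  {"x": 0,"y": -12,"z": 0,"spin": 0},
  {"x": 0,"y": -12,"z": 0,"spin": 0},
])

```text
t: 9.55
ee_pos: [0.476, 0.2398, 0.3045]
ee_rot: [[-0.979, 0.001, 0.204], [-0.204, -0.0, -0.979], [-0.001, -1.0, 0.0]]
wrist_force: [0.7, -0.6, -0.8]
grip_width: 0.0451
```

Run:
```python
from h import *
import cv2
o=observe();print(o["wrist_force"],o["ee_pos"],o["joint_pos"],o["t"])
im=read_camera("scene");cv2.imwrite("pics/s6.png",cv2.resize(im[130:200,300:370,::-1],None,fx=8,fy=8,interpolation=cv2.INTER_CUBIC))
for y in(1.30,): # cell jaw direction: perpendicular to cell length
    for yaw in(np.degrees(y)-90,np.degrees(y)+90):
        steps(o,[(.5,0,.30),(.552,-.2356,.30)],yaw)
```

```text
[ 0.670075   -0.55810089 -0.76640207] [0.47601473 0.23983412 0.30451296] [  13.92548804    7.60122996  -46.86103231   98.41375843    5.75573151
   76.37375578 -112.26897103] 9.55
[ 2.54  0.46 23.97] spin -62.7
[ 2.26  0.47 48.09] spin -62.7
[ 2.54  0.46 23.97] spin 117.3
[ 2.26  0.47 48.09] spin 117.3
```

View pics/s6.png

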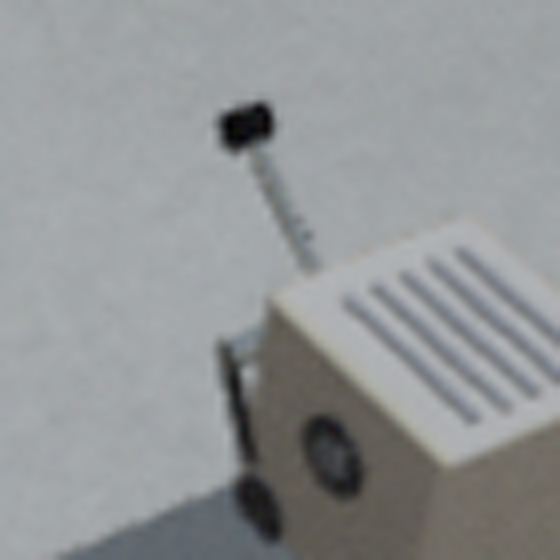

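The knob projects at pixel (330.4,145.4), against (329.8,146.1) predicted for 35°, so the lever is up and staying there. Next I'll go to the cell.

>>> move_arm([
  {"x": 2.5,"y": 0.5,"z": 24,"spin": -31},
  {"x": 2.5,"y": 0.5,"z": 24,"spin": -31},
  {"x": 2.5,"y": 0.5,"z": 24,"spin": -31},
  {"x": 2.5,"y": 0.5,"z": 24,"spin": -31},
  {"x": 2.5,"y": 0.5,"z": 24,"spin": -31},
  {"x": 2.3,"y": 0.5,"z": 48,"spin": -62.7},
  {"x": 2.3,"y": 0.5,"z": 48,"spin": -62.7},
  {"x": 2.3,"y": 0.5,"z": 48,"spin": -62.7},
  {"x": 2.3,"y": 0.5,"z": 48,"spin": -62.7},
  {"x": 2.3,"y": 0.5,"z": 48,"spin": -62.7},
  {"x": 2.3,"y": 0.5,"z": 48,"spin": -62.7},
  {"x": 2.3,"y": 0.5,"z": 48,"spin": -62.7},
], fingers=4)

```text
t: 10.8
ee_pos: [0.55, -0.2391, 0.2964]
ee_rot: [[-0.274, -0.004, 0.962], [-0.962, 0.001, -0.274], [0.0, -1.0, -0.004]]
wrist_force: [0.1, -0.2, 0.3]
grip_width: 0.0396
```

>>> move_arm([
  {"x": 0,"y": 0,"z": 0,"spin": 0},
  {"x": 0,"y": 0,"z": 0,"spin": 0},
])

```text
t: 11.0
ee_pos: [0.5514, -0.2322, 0.2986]
ee_rot: [[-0.265, -0.001, 0.964], [-0.964, 0.001, -0.265], [-0.001, -1.0, -0.001]]
wrist_force: [0.3, 0.4, 0.4]
grip_width: 0.04
```

Run:
```python
from h import *
o=observe();print(o["joint_pos"],o["t"],o["ee_pos"])
steps(o,[(.5525,-.2358,.18),(.5525,-.2358,.092)],np.degrees(1.30)-90)
```

```text
[ 43.88569012  14.27681494 -27.89748994  90.44788274   6.7434937
  77.03566962  -0.14374854] 11.0 [ 0.55137106 -0.2321934   0.29859009]
[ 0.33 11.86  0.22] spin 0.2
[ 0.34 20.66  0.23] spin 0.2
```

>>> move_arm([
  {"x": 0.3,"y": 4,"z": 0.2,"spin": 0},
  {"x": 0.3,"y": 8,"z": 0.2,"spin": 0},
  {"x": 0.3,"y": 12,"z": 0.2,"spin": 0},
  {"x": 0.3,"y": 12,"z": 0.2,"spin": 0},
  {"x": 0.3,"y": 12,"z": 0.2,"spin": 0},
])

```text
t: 11.5
ee_pos: [0.5526, -0.2367, 0.1798]
ee_rot: [[-0.265, -0.0, 0.964], [-0.964, 0.0, -0.265], [-0.0, -1.0, -0.0]]
wrist_force: [-0.7, -0.7, 0.1]
grip_width: 0.0401
```

Run:
```python
from h import *
import cv2
o=observe();print(o["t"],o["ee_pos"])
im=read_camera("scene");cv2.imwrite("pics/s7.png",cv2.resize(im[150:260,110:240,::-1],None,fx=6,fy=5,interpolation=cv2.INTER_CUBIC))
im=read_camera("top");cv2.imwrite("pics/t7.png",cv2.resize(im[150:250,300:400,::-1],None,fx=5,fy=5,interpolation=cv2.INTER_CUBIC))
steps(o,[(.5525,-.2358,.092)],np.degrees(1.30)-90)
```

```text
11.5 [ 0.55263758 -0.23665846  0.17975363]
[-0.08  8.78 -0.03] spin 0.1
```

View pics/s7.png

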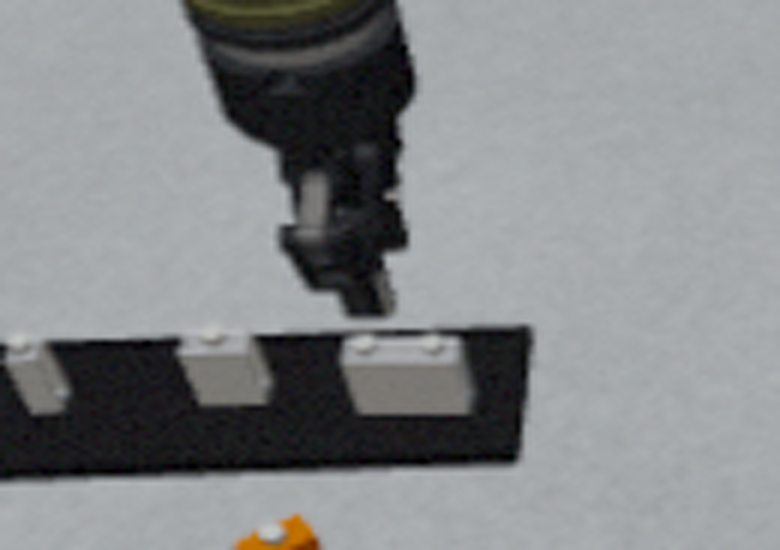

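View pics/t7.png

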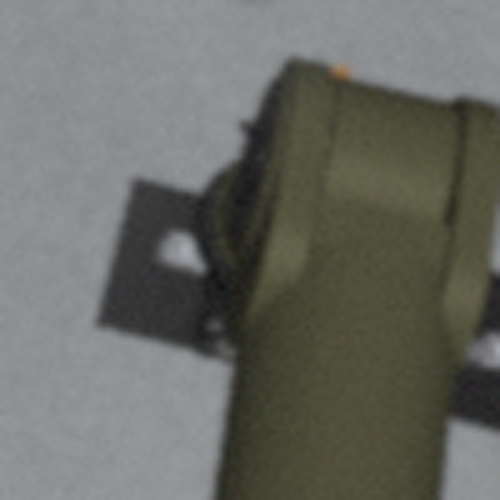

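The jaws are above the long cell (scene crop 405,375). I'll descend in stages, watching the force.

>>> move_arm([
  {"x": -0.1,"y": 2,"z": 0,"spin": 0},
  {"x": -0.1,"y": 3.5,"z": 0,"spin": 0},
  {"x": -0.1,"y": 5,"z": 0,"spin": 0},
  {"x": -0.1,"y": 5,"z": 0,"spin": 0},
  {"x": -0.1,"y": 5,"z": 0,"spin": 0},
])

```text
t: 12.1
ee_pos: [0.5527, -0.2372, 0.1292]
ee_rot: [[-0.268, -0.0, 0.964], [-0.964, 0.0, -0.268], [-0.0, -1.0, -0.0]]
wrist_force: [-0.7, 0.4, 0.1]
grip_width: 0.04
```

Run:
```python
from h import *
import cv2
o=observe();print(o["t"],o["ee_pos"],o["wrist_force"])
im=read_camera("scene");cv2.imwrite("pics/s8.png",cv2.resize(im[190:250,140:220,::-1],None,fx=8,fy=8,interpolation=cv2.INTER_CUBIC))
```

```text
12.1 [ 0.55270523 -0.23719599  0.12915133] [-0.68097495  0.40051528  0.05718519]
```

View pics/s8.png

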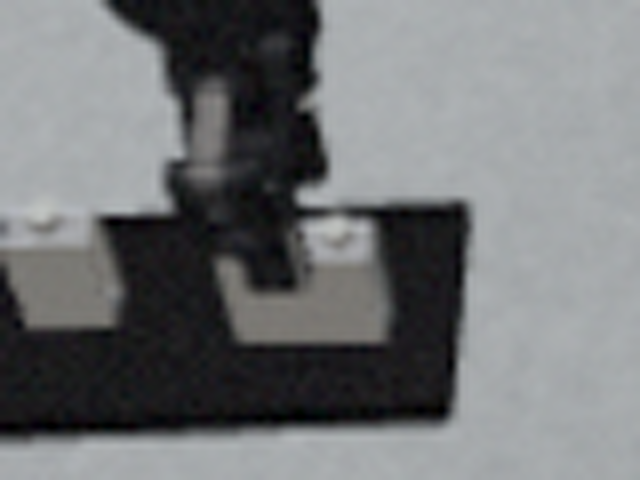

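Run:
```python
from h import *
o=observe();R=o["ee_rot"];p=o["ee_pos"]
f=lambda q:((proj("scene",q)[0]+.5-[140,190])*8).round()
for dx in(-.011,0,.011):
  for w in(.02,.033):print(dx,w,f(p+R@[dx,.073,w]),f(p+R@[dx,.066,w]))
c=np.array([.5525,-.2358,0])
for L in(-26,0,26):
  print(L,f(place([.5525,-.2358,1.30],[(L,-8,8)])),f(place([.5525,-.2358,1.30],[(L,-8,53)])))
```

```text
-0.011 0.02 [315. 284.] [311. 270.]
-0.011 0.033 [310. 315.] [307. 301.]
0 0.02 [281. 285.] [278. 271.]
0 0.033 [276. 316.] [272. 302.]
0.011 0.02 [248. 286.] [244. 272.]
0.011 0.033 [242. 317.] [238. 303.]
-26 [238. 348.] [214. 263.]
0 [314. 346.] [292. 261.]
26 [390. 343.] [370. 259.]
```

The projected cell and finger agree with the image to within about 3 mm. I'll nudge +y slightly and descend.

>>> move_arm([
  {"x": -0.25,"y": 1,"z": 0,"spin": 0},
  {"x": -0.25,"y": 2,"z": 0,"spin": 0},
  {"x": -0.25,"y": 3,"z": 0,"spin": 0},
  {"x": -0.25,"y": 3.7,"z": 0,"spin": 0},
  {"x": -0.25,"y": 3.7,"z": 0,"spin": 0},
  {"x": -0.25,"y": 3.7,"z": 0,"spin": 0},
])

```text
t: 12.75
ee_pos: [0.5533, -0.2348, 0.0918]
ee_rot: [[-0.268, -0.0, 0.964], [-0.964, 0.0, -0.268], [-0.0, -1.0, -0.0]]
wrist_force: [0.8, 0.0, 0.1]
grip_width: 0.0397
```

Run:
```python
from h import *
import cv2
o=observe();print(o["t"],o["ee_pos"],o["wrist_force"])
im=read_camera("scene");cv2.imwrite("pics/s9.png",cv2.resize(im[190:250,140:220,::-1],None,fx=8,fy=8,interpolation=cv2.INTER_CUBIC))
```

```text
12.75 [ 0.55326006 -0.23476267  0.09179864] [0.80725552 0.02315174 0.0947782 ]
```

View pics/s9.png

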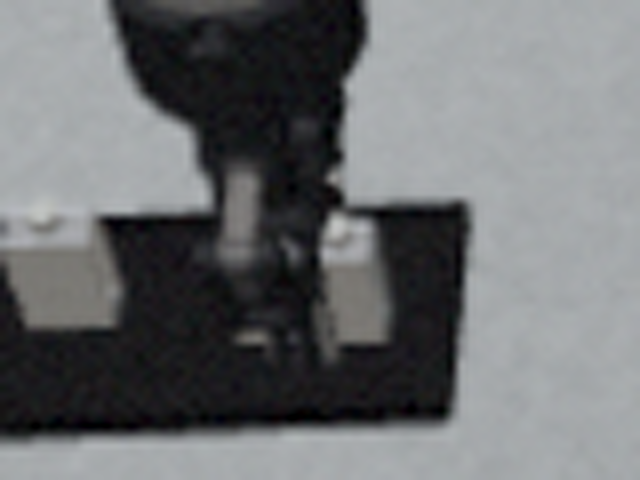

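The finger spans columns 270–335 on the 238–390 cell face, about centred. I'll close.

>>> move_arm([
  {"x": 0,"y": 0,"z": 0,"spin": 0},
  {"x": 0,"y": 0,"z": 0,"spin": 0},
  {"x": 0,"y": 0,"z": 0,"spin": 0},
  {"x": 0,"y": 0,"z": 0,"spin": 0},
  {"x": 0,"y": 0,"z": 0,"spin": 0},
  {"x": 0,"y": 0,"z": 0,"spin": 0},
  {"x": 0,"y": 0,"z": 0,"spin": 0},
  {"x": 0,"y": 0,"z": 0,"spin": 0},
], fingers=0.8, squeeze=35)

```text
t: 13.6
ee_pos: [0.5537, -0.2349, 0.0927]
ee_rot: [[-0.268, 0.001, 0.964], [-0.964, -0.001, -0.268], [0.0, -1.0, 0.001]]
wrist_force: [-0.2, -0.1, 5.7]
grip_width: 0.0158
```

>>> move_arm([
  {"x": 0,"y": -0.5,"z": 0,"spin": 0},
  {"x": 0,"y": -1.5,"z": 0,"spin": 0},
  {"x": 0,"y": -3,"z": 0,"spin": 0},
  {"x": 0,"y": -6,"z": 0,"spin": 0},
  {"x": 0,"y": -9,"z": 0,"spin": 0},
  {"x": 0,"y": -12,"z": 0,"spin": 0},
  {"x": 0,"y": -15,"z": 0,"spin": 0},
  {"x": 0,"y": -15,"z": 0,"spin": 0},
  {"x": 0,"y": -15,"z": 0,"spin": 0},
  {"x": 0,"y": -15,"z": 0,"spin": 0},
])

```text
t: 14.6
ee_pos: [0.5527, -0.2346, 0.2413]
ee_rot: [[-0.268, -0.002, 0.964], [-0.964, 0.0, -0.268], [-0.0, -1.0, -0.002]]
wrist_force: [-0.4, 0.6, -0.5]
grip_width: 0.0155
```

Run:
```python
from h import *
import cv2
o=observe();print(o["t"],o["ee_pos"],o["wrist_force"])
im=read_camera("scene");cv2.imwrite("pics/s10.png",cv2.resize(im[90:250,90:250,::-1],None,fx=4,fy=4,interpolation=cv2.INTER_CUBIC))
b=place([.614,.1405,.203],[(0,0,0)])[0]
yaw=np.degrees(.203); 
print(b);steps(o,[(.52,-.05,.27),(b[0],b[1],.27)],yaw)
```

```text
14.6 [ 0.55266546 -0.23456676  0.24131665] [-0.41670287  0.58796785 -0.51664726]
[0.614  0.1405 0.    ]
[-16.91  -2.85  -8.09] spin -27.1
[-37.78  -2.86  -4.13] spin -27.1
```

View pics/s10.png

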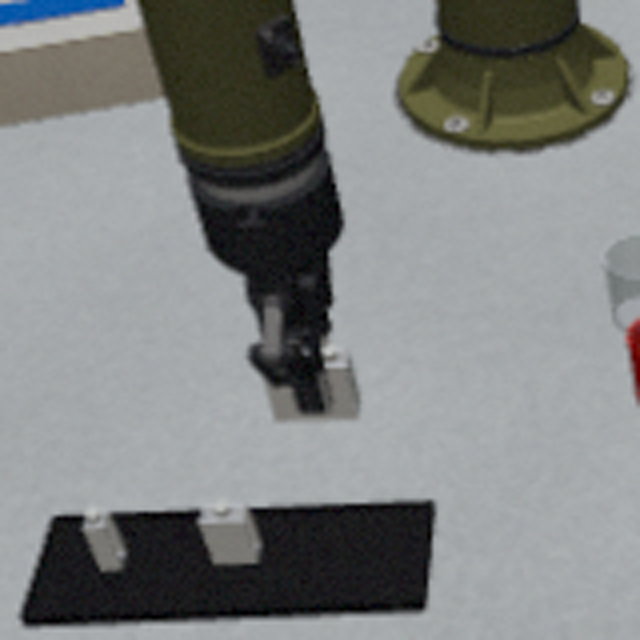

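The cell is lifted cleanly (crop 318,390) and the other two still stand. I'll move it over the gap.

>>> move_arm([
  {"x": -3,"y": -2.9,"z": -0.3,"spin": -3},
  {"x": -7,"y": -2.9,"z": -0.7,"spin": -6},
  {"x": -11,"y": -2.9,"z": -1.2,"spin": -9},
  {"x": -15,"y": -2.9,"z": -1.6,"spin": -12},
  {"x": -19,"y": -2.9,"z": -2.0,"spin": -15},
  {"x": -23,"y": -2.9,"z": -2.5,"spin": -18},
  {"x": -27,"y": -2.9,"z": -2.9,"spin": -21},
  {"x": -31,"y": -2.9,"z": -3.3,"spin": -24},
  {"x": -35,"y": -2.9,"z": -3.8,"spin": -27.1},
  {"x": -37.8,"y": -2.9,"z": -4.1,"spin": -27.1},
  {"x": -37.8,"y": -2.9,"z": -4.1,"spin": -27.1},
  {"x": -37.8,"y": -2.9,"z": -4.1,"spin": -27.1},
])

```text
t: 15.85
ee_pos: [0.6144, 0.141, 0.2697]
ee_rot: [[0.203, -0.002, 0.979], [-0.979, -0.0, 0.203], [-0.0, -1.0, -0.003]]
wrist_force: [-0.4, -0.9, 0.0]
grip_width: 0.0155
```

>>> move_arm([
  {"x": 0,"y": 0,"z": 0,"spin": 0},
  {"x": 0,"y": 0,"z": 0,"spin": 0},
  {"x": 0,"y": 0,"z": 0,"spin": 0},
])

```text
t: 16.15
ee_pos: [0.6151, 0.1389, 0.2709]
ee_rot: [[0.199, -0.0, 0.98], [-0.98, -0.001, 0.199], [0.001, -1.0, -0.0]]
wrist_force: [-0.0, 0.5, -0.9]
grip_width: 0.0156
```

Run:
```python
from h import *
import cv2
o=observe();print(o["t"],o["ee_pos"],o["wrist_force"])
im=read_camera("scene");cv2.imwrite("pics/s11f.png",im[:,:,::-1]);cv2.imwrite("pics/s11.png",cv2.resize(im[60:260,230:400,::-1],None,fx=3.5,fy=3,interpolation=cv2.INTER_CUBIC))
im=read_camera("top");cv2.imwrite("pics/t11.png",cv2.resize(im[130:260,130:300,::-1],None,fx=4,fy=4,interpolation=cv2.INTER_CUBIC))
steps(o,[(.614,.1405,.1422)],np.degrees(.203))
```

```text
16.15 [0.61512781 0.13891385 0.2709468 ] [-0.0349252   0.48623759 -0.87079189]
[-0.19 12.87 -0.08] spin -0.2
```

View pics/s11.png

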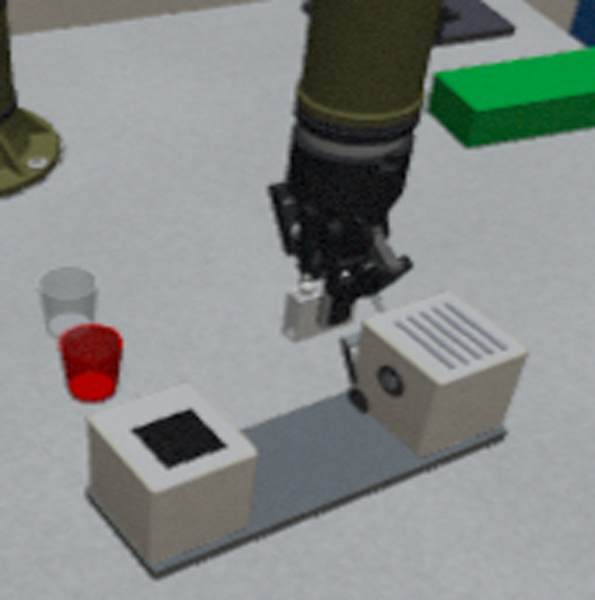

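View pics/t11.png

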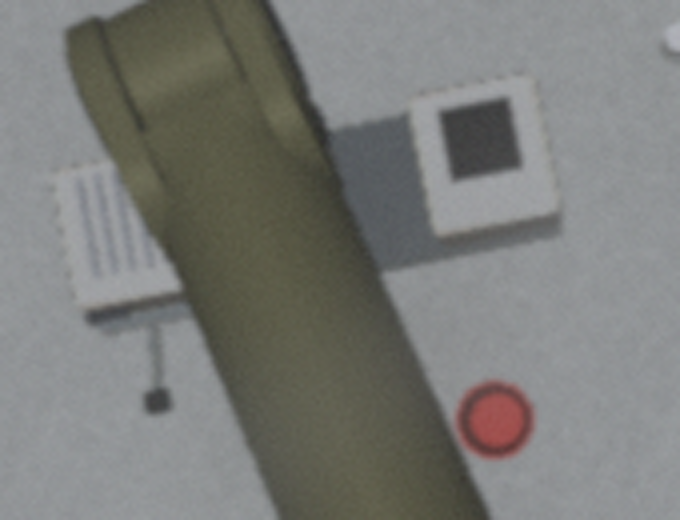

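The cell hangs over the gap between the heads and clears both. I'll lower it to beam height.

>>> move_arm([
  {"x": -0.2,"y": 2,"z": -0.1,"spin": 0},
  {"x": -0.2,"y": 4,"z": -0.1,"spin": 0},
  {"x": -0.2,"y": 6,"z": -0.1,"spin": 0},
  {"x": -0.2,"y": 8,"z": -0.1,"spin": 0},
  {"x": -0.2,"y": 10,"z": -0.1,"spin": 0},
  {"x": -0.2,"y": 11.5,"z": -0.1,"spin": 0},
  {"x": -0.2,"y": 12.9,"z": -0.1,"spin": 0},
  {"x": -0.2,"y": 12.9,"z": -0.1,"spin": 0},
  {"x": -0.2,"y": 12.9,"z": -0.1,"spin": 0},
  {"x": -0.2,"y": 12.9,"z": -0.1,"spin": 0},
])

```text
t: 17.25
ee_pos: [0.6142, 0.1425, 0.1432]
ee_rot: [[0.201, 0.002, 0.98], [-0.98, 0.0, 0.201], [0.0, -1.0, 0.002]]
wrist_force: [-0.0, -0.3, -1.2]
grip_width: 0.0157
```

Run:
```python
from h import *
import cv2
o=observe();print(o["t"],o["ee_pos"],o["wrist_force"])
def grid(c,x0,y0,f,w,h):
    for x in range((x0//10+1)*10,x0+w,10):cv2.putText(c,str(x),(int((x+.5-x0)*f)-10,12),0,.35,(0,0,255));cv2.line(c,(int((x+.5-x0)*f),14),(int((x+.5-x0)*f),18),(0,0,255),1)
    for y in range((y0//10+1)*10,y0+h,10):cv2.putText(c,str(y),(2,int((y+.5-y0)*f)+4),0,.35,(0,0,255))
im=read_camera("scene");cv2.imwrite("pics/s12f.png",im[:,:,::-1]);c=cv2.resize(im[130:220,280:370,::-1],None,fx=6.6,fy=6.6,interpolation=cv2.INTER_CUBIC);grid(c,280,130,6.6,90,90);cv2.imwrite("pics/s12.png",c)
im=read_camera("top");cv2.imwrite("pics/t12f.png",im[:,:,::-1])
c=cv2.resize(im[130:260,130:300,::-1],None,fx=4,fy=4,interpolation=cv2.INTER_CUBIC);cv2.imwrite("pics/t12.png",c)
R=o["ee_rot"];p=o["ee_pos"]
for P in((.6122,.1414,.204),(.614,.1405,.203),(.6176,.14,.2015)):
    Q=np.array(place(P,[(0,0,80)])[0]);cc=p-[0,0,.0622];d=cc-Q;a=P[2];print(P,"cell rel (x,y,z mm)",((np.array([[np.cos(a),np.sin(a),0],[-np.sin(a),np.cos(a),0],[0,0,1]])@d)*1000).round(1))
yaw=np.arctan2(R[0,2]*0+R[1,0],R[0,0]);print("cell yaw",yaw)
L=[(x,y,z) for x in(-26,26) for y in(-8,8) for z in(-22.5,22.5)]
q=place([cc[0],cc[1],yaw],L);q[:,2]+=cc[2]
for l,u in zip(L,((proj("scene",q)+.5-[280,130])*6.6).round()):print(l,u)
```

```text
17.25 [0.61422942 0.14246904 0.14320435] [-0.02075914 -0.28270412 -1.18797777]
(0.6122, 0.1414, 0.204) cell rel (x,y,z mm) [2.2 0.6 1. ]
(0.614, 0.1405, 0.203) cell rel (x,y,z mm) [0.6 1.9 1. ]
(0.6176, 0.14, 0.2015) cell rel (x,y,z mm) [-2.8  3.1  1. ]
cell yaw -1.3686590784666903
(-26, -8, -22.5) [287. 450.]
(-26, -8, 22.5) [300. 374.]
(-26, 8, -22.5) [310. 474.]
(-26, 8, 22.5) [323. 398.]
(26, -8, -22.5) [184. 495.]
(26, -8, 22.5) [193. 419.]
(26, 8, -22.5) [206. 520.]
(26, 8, 22.5) [216. 444.]
```

View pics/s12.png

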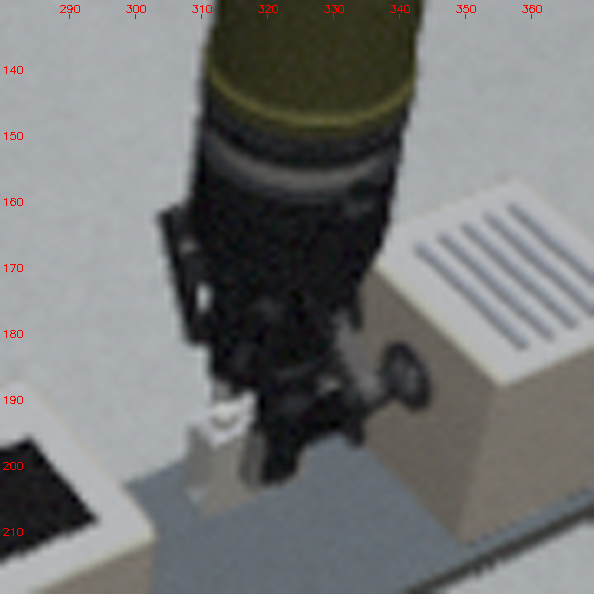

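View pics/t12.png

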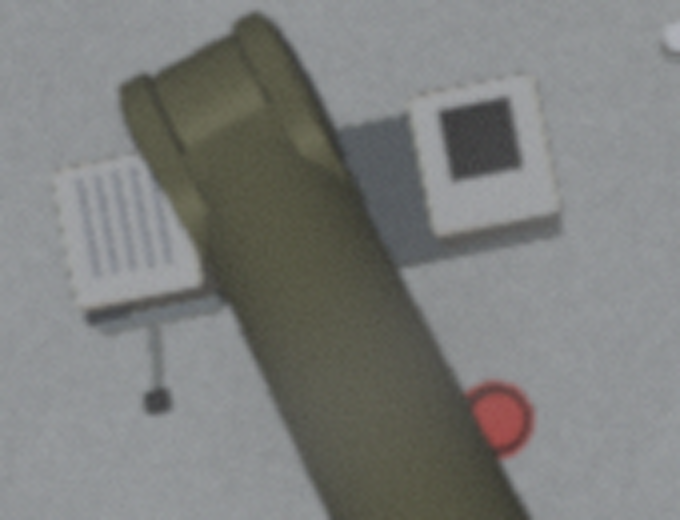

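Run:
```python
from h import *
import cv2
o=observe();R=o["ee_rot"];p=o["ee_pos"];cc=p-[0,0,.0622];yaw=np.arctan2(R[1,0],R[0,0])
ims=[cv2.imread("pics/s12f.png").astype(float)]+[read_camera("scene")[:,:,::-1].astype(float) for _ in range(5)]
m=np.mean(ims,0).astype(np.uint8);cv2.imwrite("pics/s13f.png",m)
f=18;x0,y0=300,182
c=cv2.resize(m[y0:y0+32,x0:x0+38],None,fx=f,fy=f,interpolation=cv2.INTER_CUBIC)
c=cv2.convertScaleAbs(c,alpha=1.4);d=c.copy()
L=[(x,y,z) for x in(-26,26) for y in(-8,8) for z in(-22.5,22.5)]
q=place([cc[0],cc[1],yaw],L);q[:,2]+=cc[2]
u=((proj("scene",q)+.5-[x0,y0])*f).astype(int)
for i in range(8):
    for j in range(i):
        if sum(a!=b for a,b in zip(L[i],L[j]))==1:cv2.line(d,tuple(u[i].tolist()),tuple(u[j].tolist()),(0,255,0),1)
cv2.imwrite("pics/s13a.png",c);cv2.imwrite("pics/s13.png",d);print(o["t"])
```

```text
17.35
```

View pics/s13a.png

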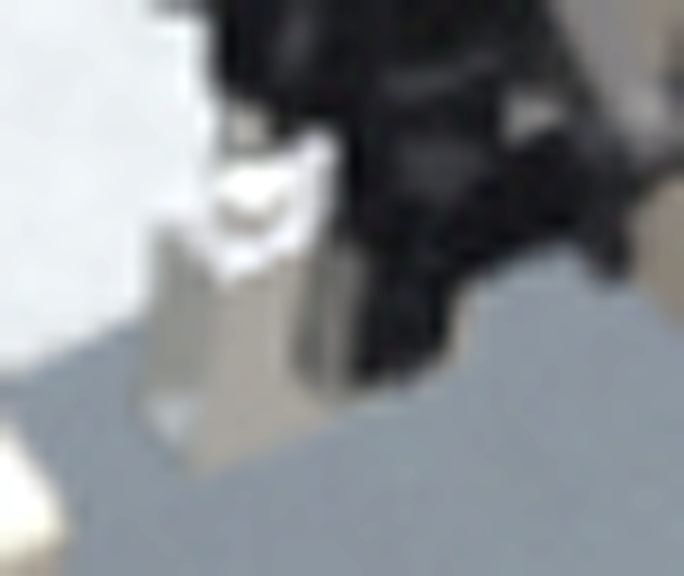

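View pics/s13.png

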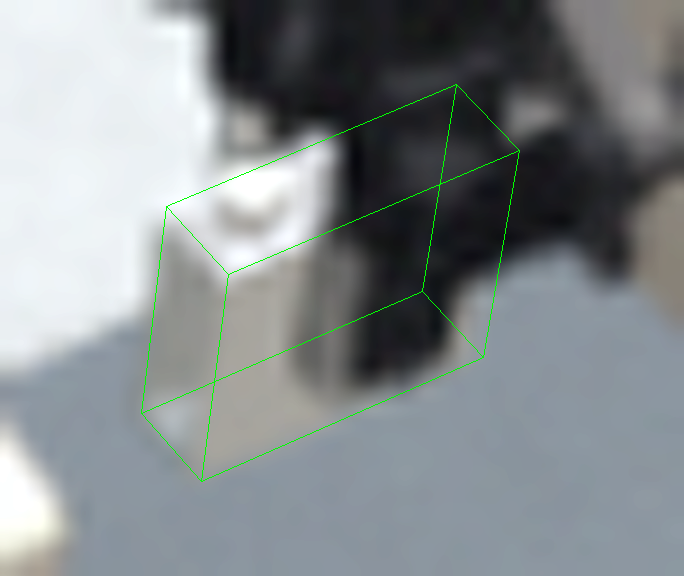

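The held-cell overlay matches to about 0.3 px: upright and where expected. Now I'll overlay the photometer hypotheses, since the cameras disagree by 5 mm in x.

Run:
```python
from edge import *
def ov(n,src,x0,y0,w,h,f,out,Ps):
    m=cv2.imread(src);c=cv2.resize(m[y0:y0+h,x0:x0+w],None,fx=f,fy=f,interpolation=cv2.INTER_CUBIC);c=cv2.convertScaleAbs(c,alpha=1.2)
    seg=box(-50,50,80,170,123)+box(-50,50,-170,-80,123)+box(-55,55,-170,170,18)+[((50,-170,18),(50,-170,123)),((50,-80,18),(50,-80,123)),((50,80,18),(50,80,123)),((50,-170,18),(50,-80,18)),((50,80,18),(50,170,18))]
    for P,col in Ps:
        for A,B in seg:
            u=((proj(n,place(P,[A,B]))+.5-[x0,y0])*f).astype(int).tolist();cv2.line(c,tuple(u[0]),tuple(u[1]),col,1)
    cv2.imwrite(out,c)
Ps=[((.6122,.1414,.204),(0,255,0)),((.6176,.14,.2015),(0,0,255))]
ov("scene","pics/scene0.png",250,150,135,105,5.9,"pics/o1.png",Ps)
ov("top","pics/top0.png",140,140,135,80,5.9,"pics/o2.png",Ps)
```

```text
(no output)
```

View pics/o1.png

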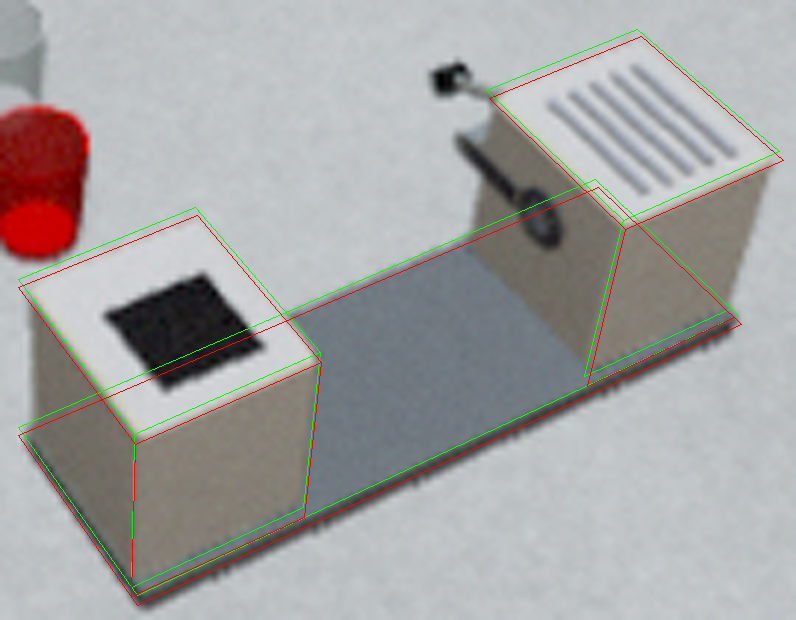

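View pics/o2.png

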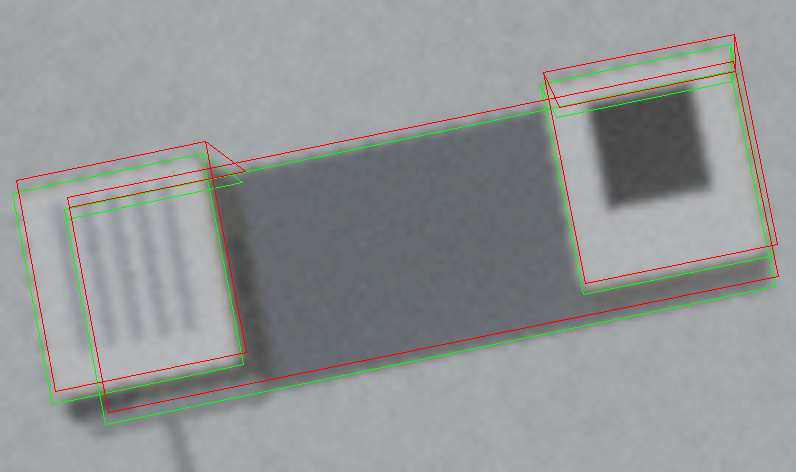

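Run:
```python
from edge import *
T=cv2.imread("pics/top0.png");S=cv2.imread("pics/scene0.png")
st=box(-45,45,-135,135,12)
for n,I in(("top",T),("scene",S)):print("stand",n,efit({n:I},{n:st},[.525,-.318,-.2544],w=3))
print(efit({"scene":S},{"scene":[s for s in st]},[.525,-.318,-.2544],w=3))
# signed residuals per edge, photometer, P mid
P=[.614,.1405,.203]
G={"lampF":((-50,80,123),(-50,170,123)),"lampB":((50,80,123),(50,170,123)),"lampIn":((-50,80,123),(50,80,123)),"lampOut":((-50,170,123),(50,170,123)),
"detF":((-50,-170,123),(-50,-80,123)),"detB":((50,-170,123),(50,-80,123)),"detIn":((-50,-80,123),(50,-80,123)),"detOut":((-50,-170,123),(50,-170,123)),
"baseF":((-55,-40,18),(-55,50,18)),"baseB":((55,-70,18),(55,70,18)),"baseB0":((55,-170,0),(55,170,0))}
for n,I in(("top",T),("scene",S)):
    for k,s in G.items():
        e=edges(I,n,P,[s],4)
        if len(e)<3: print(n,k,"-");continue
        nn=e[0][4];m=np.median([x[3] for x in e])
        # sensitivity px per mm along photometer x and y
        c=[]
        for d in((1,0,0),(0,1,0),(0,0,1)):
            A=np.array(s[0],float)*.5+np.array(s[1],float)*.5
            c.append((proj(n,place(P,[A+d]))[0]-proj(n,place(P,[A]))[0])@nn)
        print(n,k,"off px %.2f sd %.2f"%(m,np.std([x[3] for x in e])),"sens",np.round(c,2),"-> x mm %.1f y mm %.1f"%(m/c[0] if abs(c[0])>.1 else np.nan,m/c[1] if abs(c[1])>.1 else np.nan))
```

```text
stand top (array([ 0.52496445, -0.31757974, -0.25672161]), np.float64(0.19114983247829456), 36, np.float64(0.11979846472901981))
stand scene (array([ 0.53142318, -0.31835171, -0.25752239]), np.float64(0.44423703534336806), 30, np.float64(0.09231441878750432))
(array([ 0.53142318, -0.31835171, -0.25752239]), np.float64(0.44423703534336806), 30, np.float64(0.09231441878750432))
top lampF off px -0.18 sd 0.12 sens [0.37 0.   0.04] -> x mm -0.5 y mm nan
top lampB off px -1.37 sd 0.18 sens [ 0.36 -0.    0.06] -> x mm -3.8 y mm nan
top lampIn off px -0.55 sd 0.14 sens [ 0.   -0.37 -0.06] -> x mm nan y mm 1.5
top lampOut off px 0.53 sd 0.15 sens [-0.   -0.37 -0.08] -> x mm nan y mm -1.5
top detF off px 0.06 sd 0.15 sens [ 0.37 -0.    0.04] -> x mm 0.2 y mm nan
top detB off px -1.26 sd 0.09 sens [ 0.36 -0.    0.06] -> x mm -3.5 y mm nan
top detIn off px -0.34 sd 0.11 sens [-0.   -0.37 -0.01] -> x mm nan y mm 0.9
top detOut off px -2.13 sd 0.16 sens [-0.   -0.37  0.01] -> x mm nan y mm 5.8
top baseF off px -0.73 sd 0.12 sens [ 0.34 -0.    0.03] -> x mm -2.2 y mm nan
top baseB off px -0.28 sd 
[... 226 characters left out ...]
d 0.07 sens [ 0.31 -0.   -0.22] -> x mm 2.3 y mm nan
scene lampIn off px 0.42 sd 0.08 sens [ 0.   -0.3  -0.23] -> x mm nan y mm -1.4
scene lampOut -
scene detF off px 1.60 sd 1.76 sens [ 0.29 -0.   -0.25] -> x mm 5.5 y mm nan
scene detB off px 0.77 sd 0.07 sens [ 0.34 -0.   -0.24] -> x mm 2.3 y mm nan
scene detIn off px 0.77 sd 0.38 sens [-0.   -0.34 -0.19] -> x mm nan y mm -2.2
scene detOut off px -0.52 sd 0.16 sens [ 0.   -0.37 -0.16] -> x mm nan y mm 1.4
scene baseF off px -0.08 sd 0.10 sens [ 0.28 -0.   -0.21] -> x mm -0.3 y mm nan
scene baseB off px 2.28 sd 0.11 sens [ 0.32  0.   -0.19] -> x mm 7.2 y mm nan
scene baseB0 off px -1.14 sd 0.08 sens [ 0.32 -0.   -0.19] -> x mm -3.6 y mm nan
```

Run:
```python
from edge import *
T=cv2.imread("pics/top0.png");S=cv2.imread("pics/scene0.png")
ms=cv2.imread("pics/s11f.png")
f=14;x0,y0=320,165
c=cv2.resize(ms[y0:y0+42,x0:x0+42],None,fx=f,fy=f,interpolation=cv2.INTER_CUBIC)
for P,col in(((.6122,.1414,.204),(0,255,0)),((.6176,.14,.2015),(0,0,255))):
  for yy in(80,75):
    u=((proj("scene",place(P,[(0,yy,80)]))[0]+.5-[x0,y0])*f).astype(int);cv2.drawMarker(c,tuple(u.tolist()),col,0,14 if yy==80 else 7,1)
cv2.imwrite("pics/ap.png",c)
for P in((.6122,.1414,.204),(.614,.1405,.203),(.6176,.14,.2015)):print(P,proj("scene",place(P,[(0,80,80),(0,75,80),(1,80,80),(0,80,81)])).round(2).tolist())
st=box(-45,45,-135,135,12);stb=box(-45,45,-135,135,0)
for n,I in(("top",T),("scene",S)):
  P=[.525,-.3178,-.2565]
  for k,s in enumerate(st+stb):
    e=edges(I,n,P,[s],3)
    if len(e)<3: print(n,k,"-");continue
    nn=e[0][4];m=np.median([x[3] for x in e]);A=np.array(s[0],float)*.5+np.array(s[1],float)*.5
    cc=[(proj(n,place(P,[A+d]))[0]-proj(n,place(P,[A]))[0])@nn for d in(np.eye(3))]
    print(n,k,s,"off %.2f"%m,np.round(cc,2),"x %.1f y %.1f"%(m/cc[0] if abs(cc[0])>.1 else np.nan,m/cc[1] if abs(cc[1])>.1 else np.nan))
```

```text
(0.6122, 0.1414, 0.204) [[340.86, 186.81], [339.41, 187.44], [341.08, 187.04], [340.91, 186.56]]
(0.614, 0.1405, 0.203) [[340.87, 187.34], [339.41, 187.96], [341.09, 187.56], [340.92, 187.08]]
(0.6176, 0.14, 0.2015) [[341.31, 188.28], [339.85, 188.91], [341.53, 188.5], [341.36, 188.02]]
top 0 ((-45, -135, 12), (45, -135, 12)) off -0.21 [-0.   -0.35  0.1 ] x nan y 0.6
top 1 ((45, -135, 12), (45, 135, 12)) off -0.06 [0.34 0.   0.04] x -0.2 y nan
top 2 ((45, 135, 12), (-45, 135, 12)) off 0.01 [ 0.    0.34 -0.03] x nan y 0.0
top 3 ((-45, 135, 12), (-45, -135, 12)) off -0.02 [-0.34 -0.   -0.02] x 0.1 y nan
top 4 ((-45, -135, 0), (45, -135, 0)) off 0.98 [-0.   -0.35  0.1 ] x nan y -2.8
top 5 ((45, -135, 0), (45, 135, 0)) off 0.42 [0.34 0.   0.04] x 1.2 y nan
top 6 ((45, 135, 0), (-45, 135, 0)) off -0.28 [ 0.    0.34 -0.03] x nan y -0.8
top 7 ((-45, 135, 0), (-45, -135, 0)) off -0.25 [-0.34  0.   -0.02] x 0.7 y nan
scene 0 ((-45, -135, 12), (45, -135, 12)) off -0.27 [-0.   -0.34  0.18] x nan y 0.8
scene 1 ((45, -135, 12), (45, 135, 12)) off 1.91 [ 0.3  -0.   -0.23] x 6.4 y nan
scene 2 ((45, 135, 12), (-45, 135, 12)) off 0.55 [ 0.    0.36 -0.07] x nan y 1.5
scene 3 ((-45, 135, 12), (-45, -135, 12)) off 0.13 [-0.27 -0.    0.23] x -0.5 y nan
scene 4 ((-45, -135, 0), (45, -135, 0)) off 1.84 [-0.   -0.34  0.18] x nan y -5.4
scene 5 ((45, -135, 0), (45, 135, 0)) off -0.71 [ 0.3  -0.   -0.23] x -2.4 y nan
scene 6 ((45, 135, 0), (-45, 135, 0)) off -0.23 [ 0.    0.36 -0.07] x nan y -0.6
scene 7 ((-45, 135, 0), (-45, -135, 0)) off 2.49 [-0.26 -0.    0.23] x -9.4 y nan
```

View pics/ap.png

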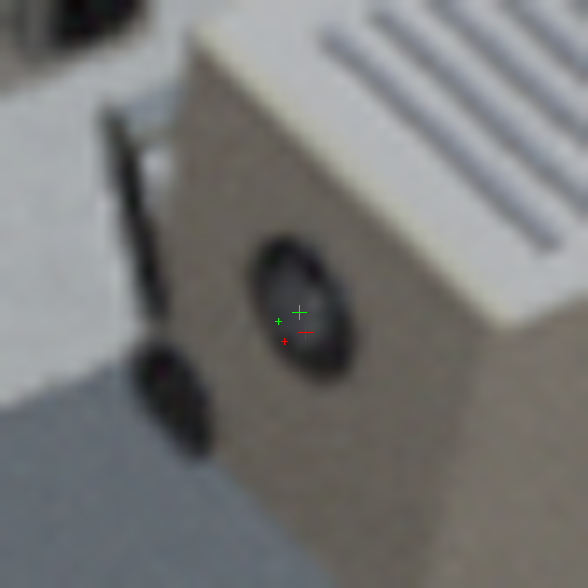

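The aperture on the beam axis and the base edges put the photometer at x≈0.6125. The head-top edges looked biased by bevels. I'll nudge 1.5 mm toward the front and 1 mm down.

>>> move_arm([
  {"x": 0,"y": 0.1,"z": -0.15,"spin": 0},
  {"x": 0,"y": 0.1,"z": -0.15,"spin": 0},
  {"x": 0,"y": 0.1,"z": -0.15,"spin": 0},
  {"x": 0,"y": 0.1,"z": -0.15,"spin": 0},
  {"x": 0,"y": 0.1,"z": -0.15,"spin": 0},
])

```text
t: 18.1
ee_pos: [0.6121, 0.1419, 0.1411]
ee_rot: [[0.201, -0.0, 0.98], [-0.98, -0.0, 0.201], [0.0, -1.0, -0.0]]
wrist_force: [0.3, -0.4, 0.5]
grip_width: 0.0158
```

Run:
```python
from h import *
import cv2
o=observe();print(o["t"],o["ee_pos"],o["wrist_force"],o["grip_width"],np.abs(o["qd"]).max())
P=(.6125,.1412,.2035);p=o["ee_pos"];d=p-[0,0,.0622]-place(P,[(0,0,80)])[0];a=P[2]
print((np.array([[np.cos(a),np.sin(a),0],[-np.sin(a),np.cos(a),0],[0,0,1]])@d*1000).round(1))
R=o["ee_rot"];print("yaw err",np.arctan2(R[1,2],R[0,2])-a)
m=np.mean([read_camera("scene")[:,:,::-1].astype(float) for _ in range(4)],0).astype(np.uint8)
f=7;x0,y0=255,150;c=cv2.resize(m[y0:y0+80,x0:x0+110],None,fx=f,fy=f,interpolation=cv2.INTER_CUBIC)
def L(A,B,col):
    u=((proj("scene",place(P,[A,B]))+.5-[x0,y0])*f).astype(int).tolist();cv2.line(c,tuple(u[0]),tuple(u[1]),col,1)
L((0,-80,80),(0,80,80),(0,0,255))
cc=p-[0,0,.0622]
for s in(-26,26):
    q=cc+R@np.array([s/1000,0,0]);u=((proj("scene",q)[0]+.5-[x0,y0])*f).astype(int);cv2.drawMarker(c,tuple(u.tolist()),(0,255,0),0,10,1)
cv2.imwrite("pics/fin.png",c)
t=read_camera("top");cv2.imwrite("pics/finT.png",cv2.resize(t[90:300,130:420,::-1],None,fx=2.5,fy=2.5))
```

```text
18.1 [0.61212724 0.1418614  0.14107036] [ 0.33743539 -0.40795419  0.45774706] 0.015782699490666924 0.11073037622067708
[-0.2  0.7 -1.1]
yaw err -0.0014421678609318478
```

View pics/fin.png

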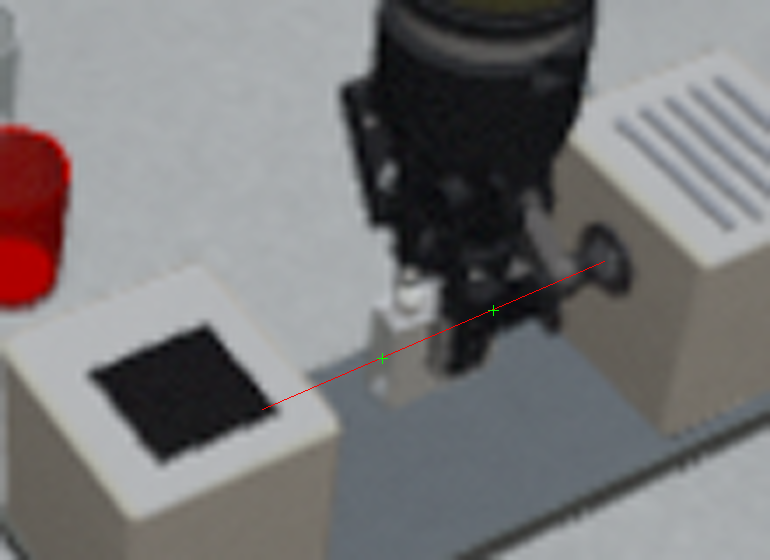

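View pics/finT.png

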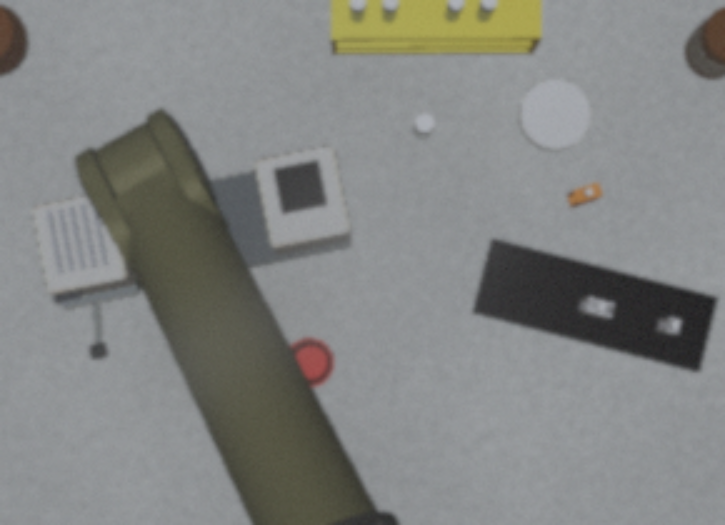

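The beam line passes through the centre of the end window (crop 382,357), the lever is up, and the other glassware in view hasn't moved. I'll hand in.

```bash
python3 -c "
from workcell import *
print(finish_job());print(observe()['t'])"
```

```text
the job is handed in; nothing more can be done
None
the job is handed in; nothing more can be done
```

I raised the shutter lever to its stop, took the longest cell by its frosted sides, and handed the job in at about 18 s of the 56 s allowed. The cell was held upright in the middle of the beam. No verdict is reported, so the result below rests on my own checks.

- **Lever:** pushing further at the top raised the force to about 20 N with almost no motion. After release, the knob projected within 1 pixel of its fully-up position. In the last top picture it still stood up.
- **Held cell:** by my estimate it was 0.2 mm off sideways, 0.7 mm along the beam and 1.1 mm low. Yaw was within 0.002 rad of the beam. The grip opening was 15.8 mm and the arm was still. The last scene picture shows the beam line crossing the centre of the end window.
- **Other objects:** in the last top picture the other two cells, the vial and the dish looked unmoved. The arm hid the glass beaker there; it stood upright in the last scene picture that showed it, taken before the cell was lowered to beam height.

**Disagreement:** the head-top edges put the photometer 5 mm further from the robot in the scene camera than in the top camera. I put this down to bevelled edges. I relied instead on the top camera, the lamp aperture and the base edges, which agreed within about 2 mm. The 5 mm sideways limit therefore leaves only a few millimetres of margin.

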